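# Put the three-tier cake stand together for tea

### The job

The cake stand has been washed and its parts are spread over the worktop: put it together on its wooden base, where the base stands, with the large plate at the bottom, then the medium plate, then the small plate, and the ring handle on top. Each part must sit level and fully down over the peg of the part below; let go of the finished stand, and leave the salt shaker, glass and teaspoon where they are, without tipping anything over.

Things in the scene. Friction and masses are not known exactly. Their poses are not given: they have to be found in the camera images.
- stand_base: base of the cake stand, loose, heavy (1.2 kg): round board of brown wood, 130 mm across, 16 mm thick, with a domed brass peg 22 mm thick and 34 mm high in the middle (16 to 50 mm above the worktop). The stand is built where it stands. (Wall cabinets hang over the back of the worktop from 0.43 m up, fronts at x = 0.605, bar handles out to x = 0.565: keep the wrist clear.) Origin: centre of its underside, z up.
- large_plate: large cake plate, loose, round: white porcelain, gold rim, 160 mm across, 280 g, on a bell foot 60 mm wide. Foot hollow: 50 mm mouth coned to a 28 mm bore, 41 mm deep. Flat plate top 52 mm above the foot's underside, rim 6 mm higher; in its middle a brass peg 22 mm thick, 34 mm high, domed: lift by it. Seated, the foot stands flat round the peg of the part below. Origin: centre of foot's underside, z up.
- medium_plate: medium cake plate, loose, round: white porcelain, gold rim, 130 mm across, 200 g, on a bell foot 60 mm wide. Foot hollow: 50 mm mouth coned to a 28 mm bore, 41 mm deep. Flat plate top 52 mm above the foot's underside, rim 6 mm higher; in its middle a brass peg 22 mm thick, 34 mm high, domed: lift by it. Seated, the foot stands flat round the peg of the part below. Origin: centre of foot's underside, z up.
- small_plate: small cake plate, loose, round: white porcelain, gold rim, 100 mm across, 140 g, on a bell foot 60 mm wide. Foot hollow: 50 mm mouth coned to a 28 mm bore, 41 mm deep. Flat plate top 52 mm above the foot's underside, rim 6 mm higher; in its middle a brass peg 22 mm thick, 34 mm high, domed: lift by it. Seated, the foot stands flat round the peg of the part below. Origin: centre of foot's underside, z up.
- ring_handle: carrying handle of the cake stand, loose, brass, 97 mm high, 100 g: a bell foot like those of the plates (60 mm wide, same hollow; bell 49 mm high) with an upright ring on top: bar 10 mm thick, ring 50 mm across, centred 72 mm above the foot's underside, in the handle's own x-z plane; pinch its top across y. Origin: centre of foot's underside, z up.
- salt_shaker: bystander, loose: salt shaker with grey top, 44 mm wide, 90 mm high; origin centre of its underside
- tumbler: bystander, loose: clear drinking glass, 81 mm wide, 93 mm high; origin centre of its underside
- teaspoon: bystander, loose: steel teaspoon lying flat, 137 mm long along its x, 28 mm wide, 13 mm high; origin under its middle
There are look-alikes about, which are no part of the job. Leave any orange or red look-alike of the ring_handle alone.

How it is judged:
By the outcome, as a careful person would: the job done as asked, in the order asked, and still so for the second after the job is handed in, with the robot touching nothing.
It also fails if it takes over 125 s, if anything falls off the work surface, if the arm or the gripper's body presses on something with over 40 N, if the wrist force passes 120 N, or if a joint passes its speed limit or range.

### The arm

A 7-joint arm with a two-finger parallel gripper is mounted at the origin on a cart in front of the work surface, level with it; the furniture and walls round the work are solid. World frame = base frame: x ahead of the robot, y to its left, z up, the work surface at z = 0. Lengths are in m, angles in degrees, forces in N, time in s.
With the tool pointing down it reaches from about 0.425 to 0.875 m from the base axis. Payload 4.7 kg.
Tool frame: the origin (TCP) lies midway between the tips of the shut fingers; the grasp point (between the pads) lies 19 mm behind it; y points along the fingers, x is the direction in which the jaws open and shut, and the axes are right-handed (so a half turn about y gives the same grasp; the last joint's range is limited). The gripper opens to 87 mm and grips with 3 to 60 N. Pads are 19 mm wide; open, the fingers measure 117 mm over their backs; the gripper's body (75 mm by 190 mm) begins 51 mm behind the grasp point.
Start: joints at [68.99, 18.392, -4.016, 83.108, 1.295, 78.541, -3.26], TCP at [0.242, -0.603, 0.223] pointing down, gripper open.
Joint ranges: [-163.93, 163.93], [-17.29, 119.83], [-79.2, 71.16], [3.27, 140.29], [-89.18, 269.18], [5.43, 117.66], [-154.24, 154.24]. Speed limits (degrees/s): [147.25, 147.25, 180, 180, 180, 180, 180].

### API

Orientations are given as [roll, pitch, yaw] about the fixed x, y, z axes, in that order (R = Rz(yaw) Ry(pitch) Rx(roll)).
In Python, from cell import env gives the robot as it stands.
- The arm moves only by the tool carry_out, never from a script. Its argument "targets" is a list of rows, each a list of 2 entries, a list of its own where there are three numbers: the shift along the tool's x, y, z in mm, then the turn, a rotation vector about the tool's x, y, z in degrees. A call has 1 to 12 rows; each row shifts and turns the commanded pose from where the row before left it, along the tool's axes as they then stand; what a row does not reach is not made up. A row lasts 1/10 s, in which the tool goes at most 50 mm and 8.59 degrees, less where a joint would pass 70% of its speed; a pose out of reach is approached as far as the arm can. A call with a gripper value outside its range is refused whole. "jaw" is the opening, from 0 (shut) to 1 (fully open), set as the call begins (left out, the last holds). The fingers move at their own pace and stop on an object; "squeeze" is the grip in N (left out, the last holds). Time passes only in rows, so rows that do not move let the fingers close. It gives the time, the measured TCP pose, the force and the opening at its end, in the units of the state.
- env.get_obs(): the state, without advancing time (a new reading comes with each control period).
- env.read_camera(name): name is "scene" or "side" or "wrist"; returns the picture (420x560x3 uint8, red, green, blue); there is no depth.
- env.get_calibration(name): a dict with "fx", "fy", "cx", "cy" (pixels), "D" ([k1, k2, p1, p2, k3] as OpenCV has them; the pictures are not rectified), "R" (3x3) and "t" (3): a world point X has camera coordinates R X + t; the wrist camera has in their place "hand_eye" (4x4, takes a point from camera to tool coordinates, whose origin is the TCP and whose axes are the tool frame's). Camera axes: x right, y down, z forward; pixel columns grow to the right and rows downward; lengths in m; the calibration is good to about 2 mm. A picture is of the moment at which its call begins: read the wrist's pose just before it. get_calibration takes no time and is no camera call.
- env.sign_off(): hands the job in, once; it reports no verdict.
Trained networks look in the newest picture that a camera, given by its name, has taken for a name from the list of things; names that differ only in an ending like _2 or _b are one class to them, and where a whole thing is asked for, a point or a joint stands for the part that bears it (a point fixed in the world has none). Each returns a list of dicts, best first, with "p" (0 to 1); they miss things now and then, are a little off and sometimes report something else, mostly with a low value. They report only what shows in the picture. A call takes as long as a camera call. They do not tell look-alikes from the thing itself.
- env.outline_of(camera, label): "mask" (420x560 bool, what is visible of it) and "xy" ([column, row] in pixels, amid what is visible of it).
The state is a dict: "time_s": time; "qpos": joint angles; "joint_velocities": joint speeds; "effort": joint torques, N m; "tool_pos": TCP position; "tool_rot": TCP orientation; "force": force on the tool from outside, world axes, zero at the start; "wrist_torque": the same for the moment, N m; "grip_width": finger opening in m.
Only numpy, scipy, OpenCV 4.12 (cv2) and the standard library are available. Lean on these libraries where they do the work, as an engineer would, in place of code of your own. Each camera call takes 0.05 s, during which the arm holds its last target.

## Working session

There is one attempt and no reset: what is moved stays moved. The work goes in short steps, Python scripts to look and compute and a tool call to move; the robot and the scene stay as the last step left them, time stands still between calls to the robot, and variables do not carry over. Pictures are saved under pics/ and viewed, and the job is handed in when it is done.

Besides the shell and the picture viewer there is one more tool, called after ">>>" by a JSON object that holds its "op" and its "data", one argument or row to a line. carry_out: Moves the arm, as the interface text tells. Its arguments: {"type":"object","properties":{"targets":{"type":"array","items":{"type":"array"}},"jaw":{"type":"number"},"squeeze":{"type":"number"}},"required":["targets"]}

```bash
ls; mkdir -p pics
cat > h.py <<'E'
import numpy as np, cv2
from cell import env
from scipy.spatial.transform import Rotation as Rn
def save(n,im): cv2.imwrite('pics/'+n+'.png',im[:,:,::-1])
def K(c): return np.array([[c['fx'],0,c['cx']],[0,c['fy'],c['cy']],[0,0,1]])
E
python3 - <<'E'
from h import *
np.set_printoptions(precision=4,suppress=True)
o=env.get_obs();print(o)
for n in ['scene','side','wrist']:
    save(n+'0',env.read_camera(n)); c=env.get_calibration(n); print(n,c)
E
```

```text
pics
{'time_s': 0.0, 'qpos': array([68.9897, 18.4416, -4.015 , 83.1771,  1.2957, 78.5407, -3.262 ]), 'joint_velocities': array([ 0.0347,  0.0451,  0.0464, -0.0042, -0.0269, -0.001 ,  0.0159]), 'effort': array([  0.0001, -49.1289,  -0.4035, -31.2528,  -0.0638,   0.0438,
         0.0002]), 'tool_pos': array([ 0.2413, -0.6029,  0.2214]), 'tool_rot': array([-90.0067,   0.1143, -68.1823]), 'force': array([-0.0811,  0.9555, -0.3724]), 'wrist_torque': array([-0.0221, -0.0195, -0.0335]), 'grip_width': 0.08683365078952045}
scene {'fx': 454.71003870852275, 'fy': 454.71003870852275, 'cx': 272.3808096065078, 'cy': 206.9951891646317, 'D': array([0.0458, 0.    , 0.    , 0.    , 0.    ]), 'R': array([[-0.8103, -0.5857,  0.0173],
       [-0.2883,  0.3728, -0.882 ],
       [ 0.5102, -0.7197, -0.4709]]), 't': array([0.444 , 0.1373, 1.249 ])}
side {'fx': 440.8329114657048, 'fy': 440.8329114657048, 'cx': 270.6310367315742, 'cy': 208.6208551712896, 'D': array([0.0001, 0.    , 0.    , 0.    , 0.    ]), 'R': array([[-0.6479, -0.7617,  0.0071],
       [-0.6115,  0.5145, -0.6011],
       [ 0.4542, -0.3938, -0.7991]]), 't': array([0.3657, 0.2683, 1.4627])}
wrist {'fx': 351.71471074394674, 'fy': 351.71471074394674, 'cx': 282.02004296796605, 'cy': 209.08846811581748, 'D': array([-0.0711,  0.    ,  0.    ,  0.    ,  0.    ]), 'hand_eye': array([[ 1.    ,  0.0002, -0.0003, -0.0011],
       [ 0.0004, -0.247 ,  0.969 , -0.1617],
       [ 0.0001, -0.969 , -0.247 ,  0.0664],
       [ 0.    ,  0.    ,  0.    ,  1.    ]])}
```

View pics/scene0.png

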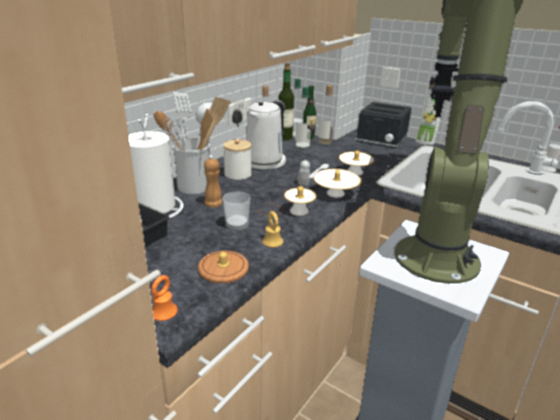

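View pics/side0.png

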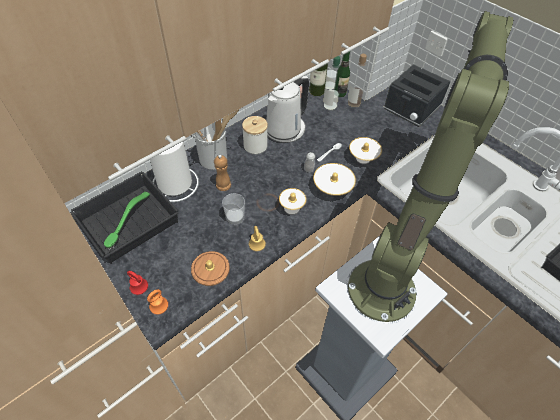

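View pics/wrist0.png

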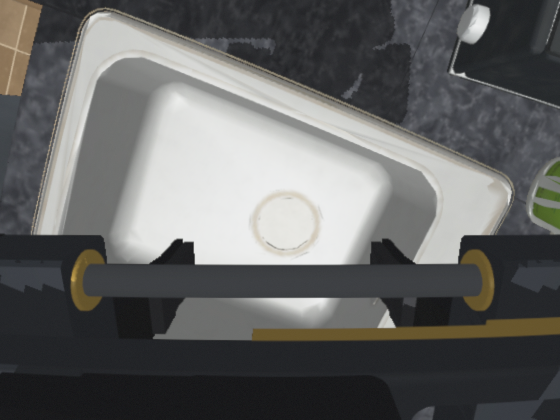

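```bash
cat > fit.py <<'E'
from h import *
from scipy.optimize import minimize
# profile lists (r,z) in m
def plate(R): return [[(.030,0),(.030,.004),(.016,.045)],[(R*.75,.050),(R,.058)],[(.011,.052),(.011,.080),(.006,.086)]]
PROF={'stand_base':[[(.065,0),(.065,.016)],[(.011,.016),(.011,.044),(.006,.05)]],
'large_plate':plate(.08),'medium_plate':plate(.065),'small_plate':plate(.05),
'salt_shaker':[[(.022,0),(.022,.09)]],'tumbler':[[(.033,0),(.0405,.093)]]}
def ring(yaw):
    return yaw
a=np.linspace(0,2*np.pi,40,endpoint=False)
def proj(cam,P):
    c=env.get_calibration(cam); 
    return cv2.projectPoints(P,cv2.Rodrigues(c['R'])[0],c['t'],K(c),c['D'])[0][:,0]
S=4
def render(cam,label,p,yaw=0):
    m=np.zeros((420*S,560*S),np.uint8)
    def hull(P):
        q=cv2.convexHull(((proj(cam,P)+.5)*S-.5).astype(np.float32)); cv2.fillConvexPoly(m,(q*16).round().astype(np.int32),1,cv2.LINE_8,4)
    if label=='ring_handle':
        prof=[[(.030,0),(.030,.004),(.016,.049)]]
    else: prof=PROF[label]
    for seg in prof:
        for (r1,z1),(r2,z2) in zip(seg[:-1],seg[1:]):
            hull(np.vstack([np.c_[p[0]+r*np.cos(a),p[1]+r*np.sin(a),0*a+p[2]+z] for r,z in((r1,z1),(r2,z2))]).astype(np.float64))
    if label=='ring_handle':
        ca=np.array([np.cos(yaw),np.sin(yaw),0]);n=np.array([-np.sin(yaw),np.cos(yaw),0]);b=np.linspace(0,2*np.pi,12)
        for t in range(24):
            P=[]
            for th in (2*np.pi*t/24,2*np.pi*(t+1)/24):
                u=np.cos(th)*ca+np.sin(th)*np.array([0,0,1]); 
                for bb in b: P.append(np.array([*p[:2],p[2]+.072])+u*(.020+.005*np.cos(bb))+n*.005*np.sin(bb))
            hull(np.array(P))
    return cv2.resize(m.astype(np.float32),(560,420),interpolation=cv2.INTER_AREA)
def ray(cam,uv,z):
    c=env.get_calibration(cam); q=cv2.undistortPoints(np.array([[uv]],float),K(c),c['D'])[0,0]
    d=c['R'].T@np.array([q[0],q[1],1]); o=-c['R'].T@c['t']; return o+d*(z-o[2])/d[2]
def cost(masks,label,p,yaw=0):
    s=0
    for cam,m in masks.items():
        r=render(cam,label,p,yaw); s+=np.abs(r-m).sum()/m.sum()
    return s/len(masks)
def fit(masks,label,x0,z=0.,yaws=(0,)):
    best=None
    for y in yaws:
        f=(lambda v:cost(masks,label,[v[0]/100,v[1]/100,z],v[2])) if label=='ring_handle' else (lambda v:cost(masks,label,[v[0]/100,v[1]/100,z]))
        v0=[x0[0]*100,x0[1]*100]+([y] if label=='ring_handle' else [])
        sim=np.array([v0]+[np.array(v0)+d for d in np.diag([1,1,.3][:len(v0)])])
        r=minimize(f,v0,method='Nelder-Mead',options=dict(initial_simplex=sim,xatol=.01,fatol=1e-4))
        if best is None or r.fun<best.fun: best=r
    return best
E
python3 - <<'E'
from fit import *
np.set_printoptions(precision=4,suppress=True)
import pickle
env.read_camera('scene');env.read_camera('side')
D={}
for l in ['stand_base','large_plate','medium_plate','small_plate','ring_handle','salt_shaker','tumbler','teaspoon']:
    for cam in ['scene','side']:
        for d in env.outline_of(cam,l):
            D.setdefault((l,cam),[]).append(d); print(l,cam,round(d['p'],2),d['xy'],d['mask'].sum(),ray(cam,d['xy'],.03)[:2])
pickle.dump(D,open('D.pkl','wb'));print(env.get_obs()['time_s'])
E
```

```text
stand_base scene 0.94 [225.3, 267.4] 1287 [0.395  0.4135]
stand_base side 0.76 [211.7, 268.9] 1033 [0.409  0.3906]
large_plate scene 0.91 [337.8, 183.2] 804 [ 0.4122 -0.2014]
large_plate side 0.9 [335.2, 178.3] 984 [ 0.4249 -0.2107]
medium_plate scene 0.78 [356.1, 162.3] 453 [ 0.4484 -0.414 ]
medium_plate side 0.86 [363.8, 147.4] 626 [ 0.4675 -0.4213]
small_plate scene 0.87 [302.2, 196.2] 534 [ 0.4562 -0.0397]
small_plate side 0.98 [292.7, 198.5] 538 [ 0.4571 -0.017 ]
ring_handle scene 0.7 [162.2, 304.8] 756 [0.4135 0.6034]
ring_handle scene 0.67 [271.8, 235.2] 441 [0.3925 0.2188]
ring_handle side 0.7 [137.4, 282.7] 318 [0.5236 0.6056]
ring_handle side 0.61 [256.0, 239.2] 269 [0.4051 0.2031]
ring_handle side 0.53 [154.2, 304.5] 367 [0.4222 0.6041]
ring_handle side 0.45 [291.8, 200.6] 540 [ 0.4518 -0.0077]
salt_shaker scene 0.74 [303.2, 175.0] 238 [ 0.5455 -0.1861]
salt_shaker side 0.69 [310.2, 163.7] 136 [ 0.5434 -0.1892]
tumbler scene 0.65 [236.0, 211.3] 955 [0.5617 0.1727]
tumbler side 0.7 [236.2, 207.4] 582 [0.5602 0.1707]
teaspoon scene 0.56 [318.3, 166.3] 50 [ 0.5436 -0.2895]
teaspoon side 0.56 [337.1, 144.2] 26 [ 0.5513 -0.3501]
1.05
```

Run:
```python
from fit import *
import pickle
D=pickle.load(open('D.pkl','rb'))
I={c:env.read_camera(c) for c in('scene','side')}
O={c:cv2.resize(I[c],None,fx=3,fy=3,interpolation=cv2.INTER_CUBIC) for c in I}
def get(l,c):
    L=D[l,c]
    if l=='ring_handle': L=[d for d in L if 250<d['xy'][0]<285]
    return L[0]
for l in list(PROF)+['ring_handle']:
    ms={c:get(l,c)['mask'].astype(np.float32) for c in('scene','side')}
    x0=np.mean([ray(c,get(l,c)['xy'],.04)[:2] for c in ms],0)
    y=(0,) if l!='ring_handle' else (0,.8,1.6,2.4)
    r=fit(ms,l,x0,0,y); print(l,(r.x[:2]*10).round(1),r.x[2:]*57.3,r.fun, end=' ')
    for c in ms:
        r1=fit({c:ms[c]},l,r.x[:2]/100,0,(r.x[2],) if l=='ring_handle' else (0,)); print(c,(r1.x[:2]*10).round(1),r1.x[2:]*57.3,round(r1.fun,3),end=' ')
        m=render(c,l,[r.x[0]/100,r.x[1]/100,0],r.x[2] if l=='ring_handle' else 0)
        m=(cv2.resize(m,None,fx=3,fy=3)>.5).astype(np.uint8)
        cv2.drawContours(O[c],cv2.findContours(m,cv2.RETR_LIST,cv2.CHAIN_APPROX_NONE)[0],-1,(0,255,0),1)
    print()
save('ov_scene',O['scene'][390:890,450:1150]); save('ov_side',O['side'][360:880,520:1180])
```

```text
stand_base [426.9 387.9] [] 0.09787967801094055 scene [426.  388.1] [] 0.11 side [429.7 386.3] [] 0.076 
large_plate [ 411.9 -186.3] [] 0.08760978281497955 scene [ 411.5 -184.5] [] 0.078 side [ 415.7 -189.6] [] 0.076 
medium_plate [ 444.  -395.9] [] 0.11696495115756989 scene [ 440.5 -392. ] [] 0.143 side [ 446.5 -396.7] [] 0.048 Traceback (most recent call last):
  File "<stdin>", line 14, in <module>
  File "fit.py", line 48, in fit
    r=minimize(f,v0,method='Nelder-Mead',options=dict(initial_simplex=sim,xatol=.01,fatol=1e-4))
    res = _minimize_neldermead(fun, x0, args, callback, bounds=bounds,
                               **options)
    fxcc = func(xcc)
    fx = function(np.copy(x), *(wrapper_args + args))
  File "fit.py", line 45, in <lambda>
    f=(lambda v:cost(masks,label,[v[0]/100,v[1]/100,z],v[2])) if label=='ring_handle' else (lambda v:cost(masks,label,[v[0]/100,v[1]/100,z]))
                                                                                                     ~~~~^^^^^^^^^^^^^^^^^^^^^^^^^^^^^^^^^^^
  File "fit.py", line 40, in cost
    r=render(cam,label,p,yaw); s+=np.abs(r-m).sum()/m.sum()
  File "fit.py", line 24, in render
    hull(np.vstack([np.c_[p[0]+r*np.cos(a),p[1]+r*np.sin(a),0*a+p[2]+z] for r,z in((r1,z1),(r2,z2))]).astype(np.float64))
    ~~~~^^^^^^^^^^^^^^^^^^^^^^^^^^^^^^^^^^^^^^^^^^^^^^^^^^^^^^^^^^^^^^^^^^^^^^^^^^^^^^^^^^^^^^^^^^^^^^^^^^^^^^^^^^^^^^^^^
  File "fit.py", line 18, in hull
    q=cv2.convexHull(((proj(cam,P)+.5)*S-.5).astype(np.float32)); cv2.fillConvexPoly(m,(q*16).round().astype(np.int32),1,cv2.LINE_8,4)
                       ~~~~^^^^^^^
  File "fit.py", line 12, in proj
    c=env.get_calibration(cam);
ValueError: time passes only in moves, steps and waits
```

```bash
python3 - <<'E'
s=open('h.py').read()+'''
_cal={}
def cal(n):
    if n not in _cal: _cal[n]=env.get_calibration(n)
    return _cal[n]
'''
open('h.py','w').write(s)
f=open('fit.py').read().replace('env.get_calibration(','cal(');open('fit.py','w').write(f)
E
cat > run1.py <<'E'
from fit import *
import pickle
D=pickle.load(open('D.pkl','rb'))
I={c:env.read_camera(c) for c in('scene','side')}
O={c:cv2.resize(I[c],None,fx=3,fy=3,interpolation=cv2.INTER_CUBIC) for c in I}
def get(l,c):
    L=D[l,c]
    if l=='ring_handle': L=[d for d in L if 250<d['xy'][0]<285]
    return L[0]
for l in list(PROF)+['ring_handle']:
    ms={c:get(l,c)['mask'].astype(np.float32) for c in('scene','side')}
    x0=np.mean([ray(c,get(l,c)['xy'],.04)[:2] for c in ms],0)
    y=(0,) if l!='ring_handle' else (0,.8,1.6,2.4)
    r=fit(ms,l,x0,0,y); print(l,(r.x[:2]*10).round(1),r.x[2:]*57.3,r.fun, end=' ')
    for c in ms:
        r1=fit({c:ms[c]},l,r.x[:2]/100,0,(r.x[2],) if l=='ring_handle' else (0,)); print(c,(r1.x[:2]*10).round(1),r1.x[2:]*57.3,round(r1.fun,3),end=' ')
        m=render(c,l,[r.x[0]/100,r.x[1]/100,0],r.x[2] if l=='ring_handle' else 0)
        m=(cv2.resize(m,None,fx=3,fy=3)>.5).astype(np.uint8)
        cv2.drawContours(O[c],cv2.findContours(m,cv2.RETR_LIST,cv2.CHAIN_APPROX_NONE)[0],-1,(0,255,0),1)
    print()
save('ov_scene',O['scene'][390:890,450:1150]); save('ov_side',O['side'][360:880,520:1180])
E
python3 run1.py
```

```text
stand_base [426.9 387.9] [] 0.09787967801094055 scene [426.  388.1] [] 0.11 side [429.7 386.3] [] 0.076 
large_plate [ 411.9 -186.3] [] 0.08760978281497955 scene [ 411.5 -184.5] [] 0.078 side [ 415.7 -189.6] [] 0.076 
medium_plate [ 444.  -395.9] [] 0.11696495115756989 scene [ 440.5 -392. ] [] 0.143 side [ 446.5 -396.7] [] 0.048 
small_plate [442.1  -1. ] [] 0.09773744642734528 scene [439.2   1.3] [] 0.103 side [443.9  -2.7] [] 0.059 
salt_shaker [ 547.8 -192.4] [] 0.6292016506195068 scene [ 547.7 -192.9] [] 0.404 side [ 550.7 -191.7] [] 0.851 
tumbler [545.7 190.9] [] 0.06403503566980362 scene [542.6 193.5] [] 0.059 side [547.1 190.1] [] 0.042 
ring_handle [403.4 200.5] [149.52033085] 0.14367955923080444 scene [401.1 203.2] [149.07325884] 0.14 side [405.2 199.8] [158.2386029] 0.097
```

View pics/ov_scene.png

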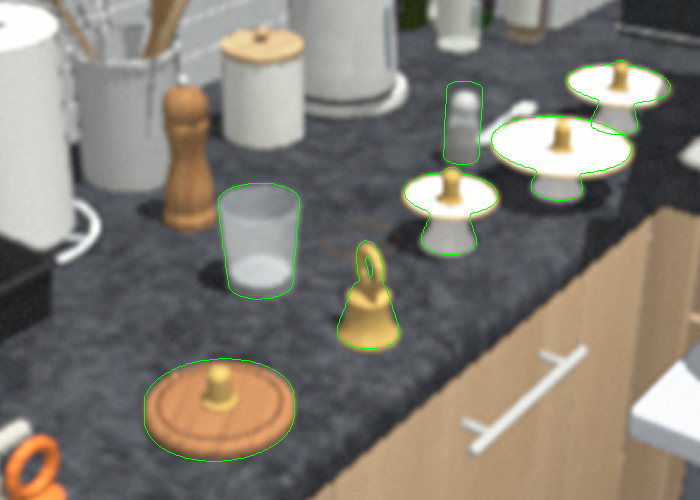

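View pics/ov_side.png

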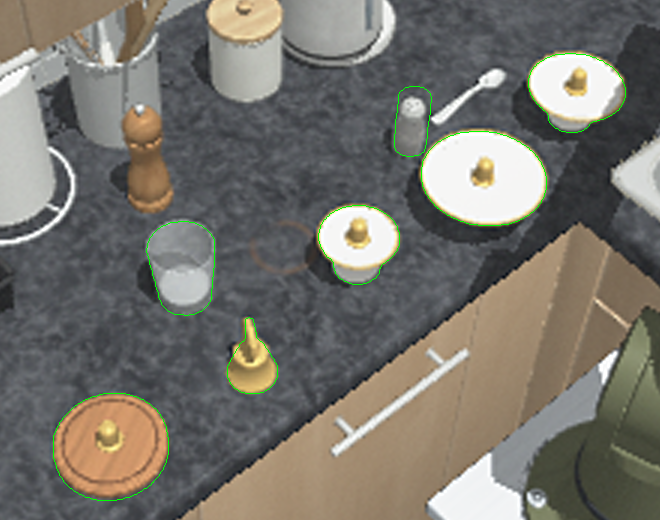

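```bash
cat >> h.py <<'E'
import math, json
def plan(pts, start=None, step=40, ang=8.5):
    """pts: list of (x,y,z mm,yaw deg); prints rows in tool axes"""
    o=env.get_obs()
    if start is None: start=[*(o['tool_pos']*1000),o['tool_rot'][2]]
    cur=np.array(start,float); rows=[]
    for p in pts:
        p=np.array(p,float); d=p-cur
        n=max(1,math.ceil(np.linalg.norm(d[:3])/step),math.ceil(abs(d[3])/ang))
        tgt0=cur.copy()
        for i in range(n):
            want=tgt0+d*(i+1)/n; e=want-cur
            y=math.radians(cur[3]); c,s=math.cos(y),math.sin(y)
            r=[round(c*e[0]+s*e[1]),round(-e[2]),round(-s*e[0]+c*e[1])]
            a=round(-e[3],1)
            rows.append([r,[0,a,0]])
            cur+= [c*r[0]-s*r[2],s*r[0]+c*r[2],-r[1],-a]
    for k in range(0,len(rows),12): print(json.dumps(rows[k:k+12]))
    print('end',cur.round(1))
E
python3 - <<'E'
from h import *
plan([(414,-187,190,0)])
E
```

```text
[[[-27, 3, 26], [0, -5.7, 0]], [[-24, 2, 29], [0, -5.7, 0]], [[-21, 3, 31], [0, -5.6, 0]], [[-18, 3, 33], [0, -5.7, 0]], [[-15, 3, 35], [0, -5.7, 0]], [[-11, 2, 35], [0, -5.7, 0]], [[-8, 3, 37], [0, -5.7, 0]], [[-3, 3, 38], [0, -5.7, 0]], [[-1, 2, 37], [0, -5.6, 0]], [[4, 3, 38], [0, -5.7, 0]], [[7, 3, 36], [0, -5.7, 0]], [[11, 3, 36], [0, -5.7, 0]]]
end [ 413.9 -187.3  189.6    0. ]
```

>>> {"op": "carry_out", "data": {
  "targets": [
    [[-27, 3, 26], [0, -5.7, 0]],
    [[-24, 2, 29], [0, -5.7, 0]],
    [[-21, 3, 31], [0, -5.6, 0]],
    [[-18, 3, 33], [0, -5.7, 0]],
    [[-15, 3, 35], [0, -5.7, 0]],
    [[-11, 2, 35], [0, -5.7, 0]],
    [[-8, 3, 37], [0, -5.7, 0]],
    [[-3, 3, 38], [0, -5.7, 0]],
    [[-1, 2, 37], [0, -5.6, 0]],
    [[4, 3, 38], [0, -5.7, 0]],
    [[7, 3, 36], [0, -5.7, 0]],
    [[11, 3, 36], [0, -5.7, 0]]
  ],
  "jaw": 0.5
}}

```text
time_s: 2.45
tool_pos: [0.4143, -0.186, 0.1898]
tool_rot: [-90.1, -0.0, 0.2]
force: [1.2, -0.9, 0.2]
grip_width: 0.0436
```

```bash
cat >> h.py <<'E'
def wpose():
    o=env.get_obs(); T=np.eye(4); T[:3,:3]=Rn.from_euler('xyz',o['tool_rot'],degrees=True).as_matrix(); T[:3,3]=o['tool_pos']; return T
def wproj(P,T):
    c=cal('wrist'); M=np.linalg.inv(T@c['hand_eye']); 
    return cv2.projectPoints(np.array(P,float),cv2.Rodrigues(M[:3,:3])[0],M[:3,3],K(c),c['D'])[0][:,0]
def wray(uv,T,z):
    c=cal('wrist'); M=T@c['hand_eye']; q=cv2.undistortPoints(np.array([[uv]],float),K(c),c['D'])[0,0]
    d=M[:3,:3]@[q[0],q[1],1]; o=M[:3,3]; return o+d*(z-o[2])/d[2]
AA=np.linspace(0,2*np.pi,60)
def circ(x,y,z,r): return np.c_[x+r*np.cos(AA),y+r*np.sin(AA),0*AA+z]
def wdraw(im,T,circles):
    im=cv2.resize(im,None,fx=1.4,fy=1.4,interpolation=cv2.INTER_CUBIC)
    for c in circles:
        cv2.polylines(im,[(wproj(circ(*c),T)*1.4*16).round().astype(np.int32)],True,(0,255,0),1,cv2.LINE_AA,4)
    return im
E
python3 - <<'E'
from h import *
T=wpose(); im=env.read_camera('wrist')
save('w1',wdraw(im,T,[(.413,-.187,.058,.08),(.413,-.187,.052,.011),(.413,-.187,.086,.006),(.413,-.187,.08,.011)]))
for d in env.outline_of('wrist','large_plate'): print(d['p'],d['xy'],d['mask'].sum())
E
```

```text
0.9 [283.6, 186.7] 22987
```

View pics/w1.png

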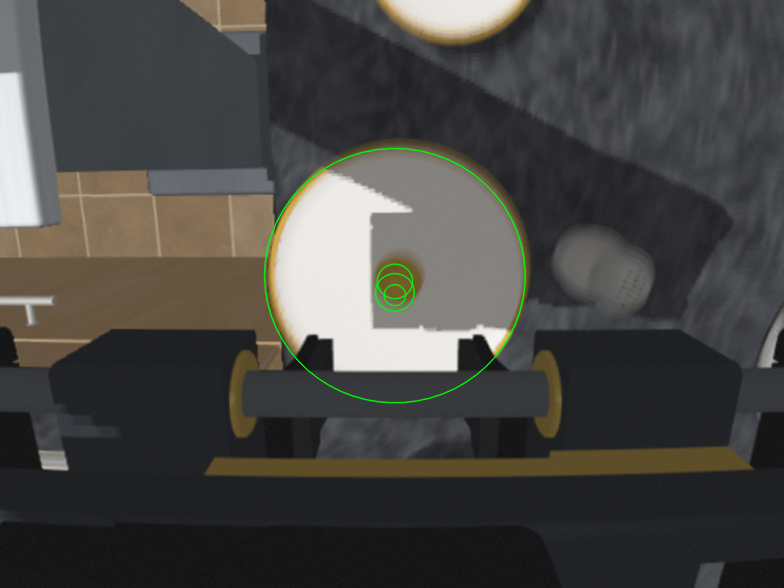

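```bash
cat >> h.py <<'E'
from scipy.optimize import least_squares
def wfit_circle(mask,T,z,r,rowmax=230):
    """fit centre of horizontal circle to mask's outer boundary above rowmax"""
    cs=max(cv2.findContours(mask.astype(np.uint8),cv2.RETR_EXTERNAL,cv2.CHAIN_APPROX_NONE)[0],key=len)[:,0]
    cs=cs[(cs[:,1]<rowmax)&(cs[:,1]>2)&(cs[:,0]>2)&(cs[:,0]<557)].astype(float)
    P=np.array([wray(p,T,z)[:2] for p in cs]); m=P.mean(0)
    f=lambda v:np.hypot(P[:,0]-v[0],P[:,1]-v[1])-v[2]
    s=least_squares(lambda v:f([*v,r]),m,loss='soft_l1',f_scale=.001)
    s3=least_squares(f,[*m,r],loss='soft_l1',f_scale=.001)
    return s.x, np.abs(f([*s.x,r])).mean(), s3.x
E
python3 - <<'E'
from h import *
T=wpose(); im=env.read_camera('wrist')
d=env.outline_of('wrist','large_plate')[0]
r=wfit_circle(d['mask'],T,.058,.08); print(r)
x,y=r[0]
o=wdraw(im,T,[(x,y,.058,.08),(x,y,.052,.011),(x,y,.08,.011)])
save('w2',cv2.resize(o[150:450,230:560],None,fx=2,fy=2))
E
```

```text
(array([ 0.41388803, -0.18887204]), np.float64(0.0005770436290798249), array([ 0.41383974, -0.18764788,  0.07899062]))
```

View pics/w2.png

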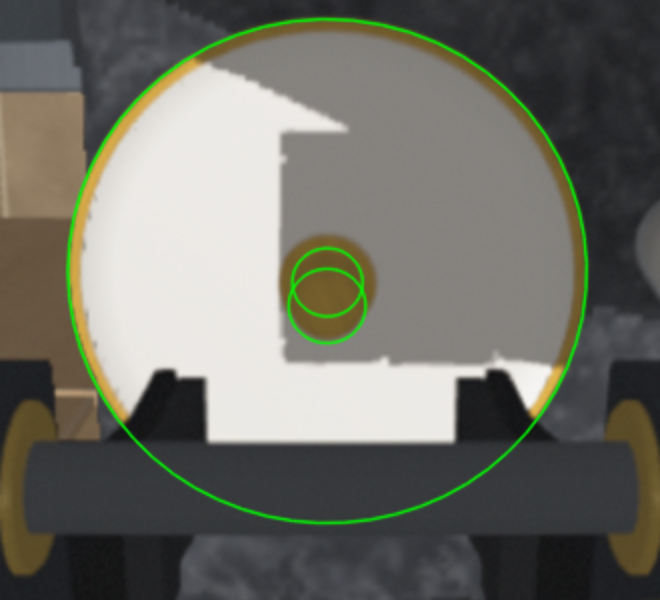

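Run:
```python
from h import *
print(env.get_obs()['tool_pos'],env.get_obs()['tool_rot'],env.get_obs()['time_s'])
plan([(414,-189,70,0),(414,-189,57,0)],step=25)
```

```text
[ 0.4140976  -0.18680345  0.18975325] [-9.00566846e+01 -3.20066487e-03  1.16179793e-01] 2.65
[[[0, 24, 0], [0, 0.0, 0]], [[0, 24, -1], [0, 0.0, 0]], [[0, 24, 0], [0, 0.1, 0]], [[0, 24, -1], [0, -0.0, 0]], [[0, 24, 0], [0, 0.0, 0]], [[0, 13, 0], [0, 0.0, 0]]]
end [ 414.1 -188.8   56.8    0. ]
```

>>> {"op": "carry_out", "data": {
  "targets": [
    [[0, 24, -1], [0, 0, 0]],
    [[0, 24, -1], [0, 0, 0]],
    [[0, 24, 0], [0, 0, 0]],
    [[0, 24, 0], [0, 0, 0]],
    [[0, 24, 0], [0, 0, 0]],
    [[0, 12, 0], [0, 0, 0]],
    [[0, 0, 0], [0, 0, 0]]
  ]
}}

```text
time_s: 3.35
tool_pos: [0.4123, -0.1897, 0.0561]
tool_rot: [-89.9, 0.2, -0.1]
force: [0.2, 0.5, -0.5]
grip_width: 0.0434
```

>>> {"op": "carry_out", "data": {
  "targets": [
    [[0, 0, 0], [0, 0, 0]],
    [[0, 0, 0], [0, 0, 0]],
    [[0, 0, 0], [0, 0, 0]],
    [[0, 0, 0], [0, 0, 0]],
    [[0, 0, 0], [0, 0, 0]]
  ],
  "jaw": 0,
  "squeeze": 40
}}

```text
time_s: 3.85
tool_pos: [0.4148, -0.1897, 0.0584]
tool_rot: [-90.1, -0.1, 0.0]
force: [0.6, 0.7, 2.8]
grip_width: 0.021
```

>>> {"op": "carry_out", "data": {
  "targets": [
    [[0, -10, 0], [0, 0, 0]],
    [[0, -25, 0], [0, 0, 0]],
    [[0, -35, 0], [0, 0, 0]],
    [[0, -40, 0], [0, 0, 0]],
    [[0, -40, 0], [0, 0, 0]],
    [[0, -20, 0], [0, 0, 0]],
    [[0, 0, 0], [0, 0, 0]]
  ]
}}

```text
time_s: 4.55
tool_pos: [0.4153, -0.1898, 0.2307]
tool_rot: [-90.2, -0.3, 0.0]
force: [0.3, -0.5, -4.0]
grip_width: 0.0211
```

Run:
```python
from h import *
o=env.get_obs();T=wpose(); im=env.read_camera('wrist');print(o['tool_pos'],o['tool_rot'],o['force'],o['grip_width'])
d=env.outline_of('wrist','large_plate')
z=T[2,3]
for k in d: print(k['p'],k['xy'])
for dz in (0,.002): print(wfit_circle(d[0]['mask'],T,z+dz,.08)[0]-T[:2,3],wfit_circle(d[0]['mask'],T,z+dz,.08)[1:])
x,y=wfit_circle(d[0]['mask'],T,z+.002,.08)[0]
save('w3',wdraw(im,T,[(x,y,z+.002,.08)]))
save('scene1',env.read_camera('scene'));save('side1',env.read_camera('side'))
plan([(450,-120,220,0),(480,50,220,0),(480,200,220,0),(427,388,200,0)],step=40)
```

```text
[ 0.41526471 -0.18980401  0.23072971] [-9.01825111e+01 -2.63645277e-01  2.75962236e-02] [ 0.34278341 -0.49186533 -4.02852293] 0.021056545073396743
0.71 [280.6, 181.4]
[-0.00096593  0.00088897] (np.float64(0.0003495441771119859), array([ 0.41432907, -0.18728681,  0.07865755]))
[-0.00098604  0.00055247] (np.float64(0.0005663433523581799), array([ 0.41431835, -0.18647193,  0.07768342]))
[[[19, 3, 34], [0, 0.0, 0]], [[19, 2, 35], [0, 0.0, 0]], [[6, 0, 34], [0, 0.0, 0]], [[6, 0, 34], [0, 0.0, 0]], [[6, 0, 34], [0, 0.0, 0]], [[6, 0, 34], [0, 0.0, 0]], [[6, 0, 34], [0, 0.0, 0]], [[0, 0, 37], [0, 0.0, 0]], [[0, 0, 38], [0, 0.0, 0]], [[0, 0, 37], [0, 0.0, 0]], [[0, 0, 38], [0, 0.0, 0]], [[-11, 4, 38], [0, 0.0, 0]]]
[[[-10, 4, 37], [0, 0.0, 0]], [[-11, 4, 38], [0, 0.0, 0]], [[-11, 4, 37], [0, 0.0, 0]], [[-10, 4, 38], [0, 0.0, 0]]]
end [427.3 388.3 200.5   0. ]
```

View pics/w3.png

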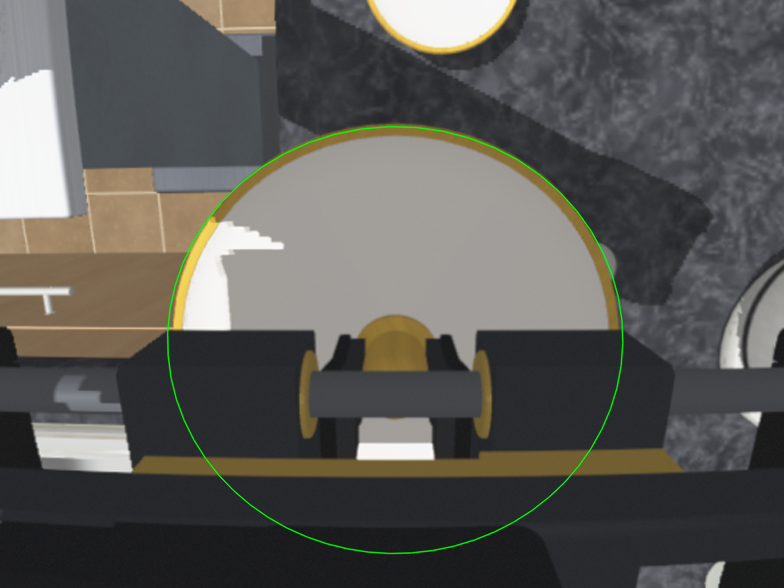

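View pics/side1.png

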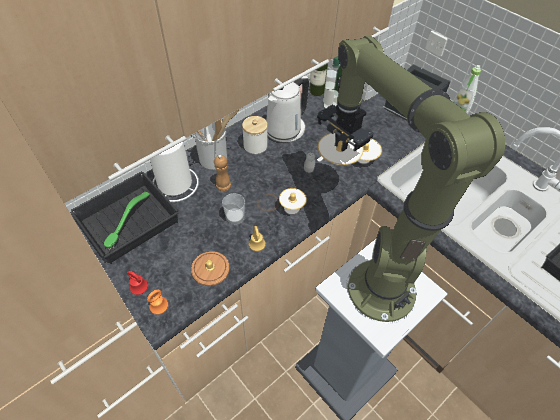

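>>> {"op": "carry_out", "data": {
  "targets": [
    [[5, 0, 15], [0, 0, 0]],
    [[12, 2, 30], [0, 0, 0]],
    [[10, 2, 38], [0, 0, 0]],
    [[7, 0, 40], [0, 0, 0]],
    [[6, 0, 40], [0, 0, 0]],
    [[0, 0, 40], [0, 0, 0]],
    [[0, 0, 40], [0, 0, 0]],
    [[0, 0, 40], [0, 0, 0]],
    [[0, 0, 40], [0, 0, 0]],
    [[0, 0, 40], [0, 0, 0]],
    [[0, 0, 40], [0, 0, 0]],
    [[0, 0, 40], [0, 0, 0]]
  ]
}}

```text
time_s: 5.95
tool_pos: [0.4526, 0.2545, 0.222]
tool_rot: [-90.1, 0.1, -0.0]
force: [0.7, -1.1, -2.7]
grip_width: 0.021
```

>>> {"op": "carry_out", "data": {
  "targets": [
    [[-8, 3, 38], [0, 0, 0]],
    [[-8, 4, 36], [0, 0, 0]],
    [[-8, 4, 30], [0, 0, 0]],
    [[-4, 4, 20], [0, 0, 0]],
    [[0, 4, 10], [0, 0, 0]],
    [[0, 0, 0], [0, 0, 0]],
    [[0, 0, 0], [0, 0, 0]]
  ]
}}

```text
time_s: 6.65
tool_pos: [0.4261, 0.3862, 0.2036]
tool_rot: [-90.1, 0.1, -0.0]
force: [0.5, 0.8, -2.5]
grip_width: 0.0208
```

```bash
cat > chk.py <<'E'
import sys
from fit import *
# usage chk.py label  zfoot_below_TCP : fits held part in scene/side vs TCP
l=sys.argv[1]; off=float(sys.argv[2]); tag=sys.argv[3]
o=env.get_obs(); print(o['time_s'],(o['tool_pos']*1000).round(1),o['tool_rot'].round(2),o['force'].round(1),o['grip_width'])
z=o['tool_pos'][2]-off
for c in ('scene','side'):
    im=env.read_camera(c); O=cv2.resize(im,None,fx=3,fy=3,interpolation=cv2.INTER_CUBIC)
    for lab,zz,x0 in ((l,z,o['tool_pos'][:2]),('stand_base',0,(.427,.388))):
        for d in env.outline_of(c,lab)[:2]:
            r=ray(c,d['xy'],zz+.05); print(c,lab,round(d['p'],2),d['xy'],d['mask'].sum(),r[:2].round(3),end=' ')
            if np.hypot(*(r[:2]-x0))<.08:
                m=d['mask'].astype(np.float32); q=fit({c:m},lab,x0,zz) ; print('fit',(q.x*10).round(1),round(q.fun,3))
                mm=(cv2.resize(render(c,lab,[q.x[0]/100,q.x[1]/100,zz]),None,fx=3,fy=3)>.5).astype(np.uint8)
                cv2.drawContours(O,cv2.findContours(mm,cv2.RETR_LIST,cv2.CHAIN_APPROX_NONE)[0],-1,(0,255,0),1)
            else: print()
    u=proj(c,np.array([[.427,.388,.08]]))[0]*3; u=u.astype(int)
    save(f'{tag}_{c}',O[max(0,u[1]-300):u[1]+260,max(0,u[0]-300):u[0]+300])
E
python3 chk.py large_plate 0.057 c1
```

```text
6.65 [426.1 386.2 203.6] [-9.011e+01  7.000e-02 -4.000e-02] [ 0.5  0.8 -2.5] 0.020832326501147806
scene large_plate 0.57 [225.9, 207.1] 1750 [0.395 0.403] fit [417.6 393.3] 0.129
scene stand_base 0.88 [224.3, 265.1] 1249 [0.384 0.428] fit [426.3 385.8] 0.139
scene stand_base 0.49 [301.8, 198.4] 536 [0.428 0.008] 
side large_plate 0.86 [197.0, 244.4] 953 [0.42  0.417] fit [423.4 389.8] 0.938
side stand_base 0.71 [210.5, 273.9] 893 [0.386 0.409] fit [429.6 386.3] 0.246
```

View pics/c1_scene.png

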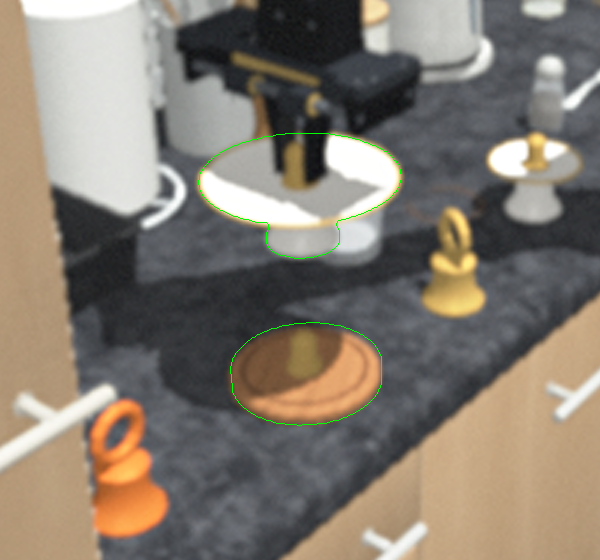

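View pics/c1_side.png

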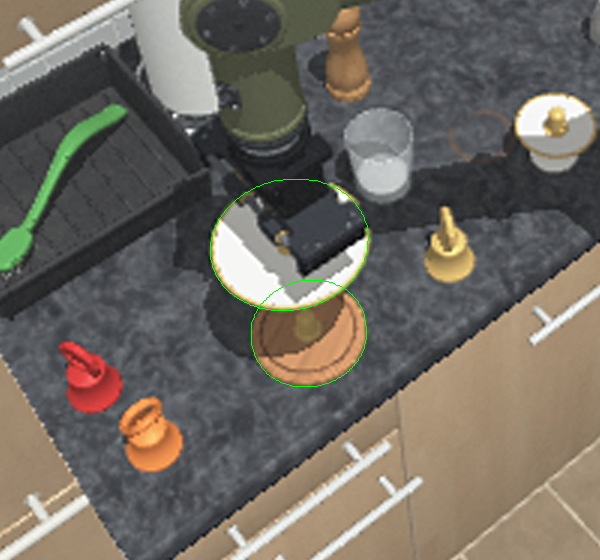

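>>> {"op": "carry_out", "data": {
  "targets": [
    [[2, 25, 0], [0, 0, 0]],
    [[1, 30, 0], [0, 0, 0]],
    [[0, 20, 0], [0, 0, 0]],
    [[0, 5, 0], [0, 0, 0]],
    [[0, 0, 0], [0, 0, 0]]
  ]
}}

```text
time_s: 7.45
tool_pos: [0.4286, 0.3873, 0.1243]
tool_rot: [-90.0, 0.0, -0.0]
force: [0.1, 0.3, -3.0]
grip_width: 0.021
```

>>> {"op": "carry_out", "data": {
  "targets": [
    [[0, 6, 0], [0, 0, 0]],
    [[0, 6, 0], [0, 0, 0]],
    [[0, 6, 0], [0, 0, 0]],
    [[0, 6, 0], [0, 0, 0]],
    [[0, 4, 0], [0, 0, 0]],
    [[0, 0, 0], [0, 0, 0]]
  ]
}}

```text
time_s: 8.05
tool_pos: [0.4283, 0.3873, 0.0957]
tool_rot: [-90.1, 0.1, 0.0]
force: [-0.1, 0.1, -2.4]
grip_width: 0.0207
```

Run:
```python
from h import *
for i in range(3):
    o=env.get_obs();print(o['time_s'],(o['tool_pos']*1000).round(1),o['tool_rot'].round(2),o['force'].round(1),o['wrist_torque'].round(2));
    env.read_camera('scene')
from fit import *
T=wpose();save('w4',env.read_camera('wrist'))
for c in('scene','side'):
    im=env.read_camera(c);O=cv2.resize(im,None,fx=4,fy=4,interpolation=cv2.INTER_CUBIC); u=(proj(c,np.array([[.427,.388,.06]]))[0]*4).astype(int)
    save('c2_'+c,O[u[1]-250:u[1]+250,u[0]-300:u[0]+300])
```

```text
8.05 [428.3 387.3  95.7] [-9.005e+01  6.000e-02  2.000e-02] [-0.1  0.1 -2.4] [-0.03 -0.07 -0.03]
8.1 [428.5 387.6  96.2] [-9.002e+01  3.000e-02  2.000e-02] [-1.1 -0.  -3.8] [-0.02 -0.13  0.  ]
8.15 [428.6 387.8  96.5] [-9.e+01  1.e-02  2.e-02] [ 0.8 -0.4 -3.6] [-0.05 -0.09 -0.05]
```

View pics/c2_scene.png

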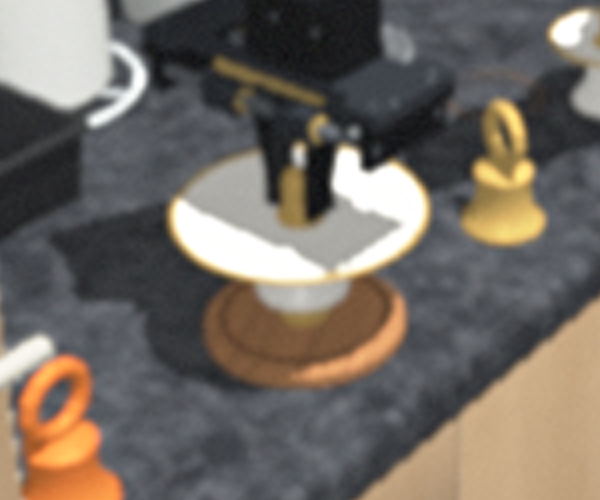

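>>> {"op": "carry_out", "data": {
  "targets": [
    [[0, 4, -1], [0, 0, 0]],
    [[0, 4, 0], [0, 0, 0]],
    [[0, 4, 0], [0, 0, 0]],
    [[0, 0, 0], [0, 0, 0]]
  ]
}}

```text
time_s: 8.75
tool_pos: [0.4283, 0.3861, 0.0836]
tool_rot: [-90.1, 0.1, 0.0]
force: [-0.2, -0.2, -2.9]
grip_width: 0.021
```

>>> {"op": "carry_out", "data": {
  "targets": [
    [[0, 4, 0], [0, 0, 0]],
    [[0, 3, 0], [0, 0, 0]],
    [[0, 0, 0], [0, 0, 0]]
  ]
}}

```text
time_s: 9.05
tool_pos: [0.4284, 0.3864, 0.0769]
tool_rot: [-90.0, 0.0, 0.0]
force: [1.1, -0.1, -3.5]
grip_width: 0.0212
```

Free so far; about 3–4 mm left.

>>> {"op": "carry_out", "data": {
  "targets": [
    [[0, 2, 0], [0, 0, 0]],
    [[0, 1, 0], [0, 0, 0]],
    [[0, 1, 0], [0, 0, 0]],
    [[0, 0, 0], [0, 0, 0]]
  ]
}}

```text
time_s: 9.45
tool_pos: [0.4288, 0.3869, 0.074]
tool_rot: [-90.0, -0.0, 0.0]
force: [-0.7, -0.8, 0.5]
grip_width: 0.0209
```

Run:
```python
from h import *
from fit import *
for c in('scene','side'):
    o=env.get_obs();print(o['time_s'],(o['tool_pos']*1000).round(1),o['tool_rot'].round(2),o['force'].round(1),o['wrist_torque'].round(2));
    im=env.read_camera(c);O=cv2.resize(im,None,fx=4,fy=4,interpolation=cv2.INTER_CUBIC); u=(proj(c,np.array([[.427,.388,.06]]))[0]*4).astype(int)
    save('c3_'+c,O[u[1]-250:u[1]+250,u[0]-300:u[0]+300])
```

```text
9.45 [428.8 386.9  74. ] [-8.999e+01 -3.000e-02  2.000e-02] [-0.7 -0.8  0.5] [-0.15  0.08  0.01]
9.5 [428.8 386.9  74. ] [-8.999e+01 -3.000e-02  2.000e-02] [-0.1 -0.4  0.2] [-0.19  0.1   0.03]
```

View pics/c3_scene.png

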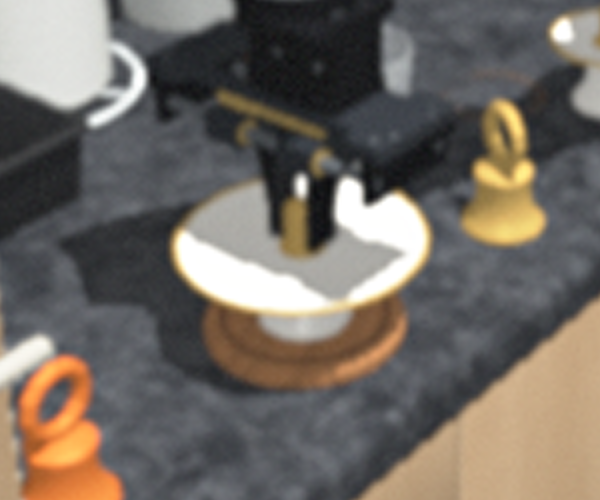

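>>> {"op": "carry_out", "data": {
  "targets": [
    [[0, 0, 0], [0, 0, 0]],
    [[0, 0, 0], [0, 0, 0]],
    [[0, 0, 0], [0, 0, 0]],
    [[0, -5, 0], [0, 0, 0]],
    [[0, -25, 0], [0, 0, 0]],
    [[0, -40, 0], [0, 0, 0]],
    [[0, -40, 0], [0, 0, 0]],
    [[0, -20, 0], [0, 0, 0]],
    [[0, 0, 0], [0, 0, 0]],
    [[0, 0, 0], [0, 0, 0]]
  ],
  "jaw": 0.5
}}

```text
time_s: 10.55
tool_pos: [0.4288, 0.3866, 0.2035]
tool_rot: [-90.0, -0.0, 0.0]
force: [-0.5, -0.7, -0.2]
grip_width: 0.0439
```

```bash
cat > wl.py <<'E'
import sys
from h import *
l,z,r,tag=sys.argv[1],float(sys.argv[2]),float(sys.argv[3]),sys.argv[4]
o=env.get_obs();T=wpose(); im=env.read_camera('wrist');print(o['time_s'],(o['tool_pos']*1000).round(1),o['tool_rot'].round(2),o['force'].round(1))
C=[]
for d in env.outline_of('wrist',l)[:2]:
    f=wfit_circle(d['mask'],T,z,r); print(l,round(d['p'],2),d['xy'],(f[0]*1000).round(1),(f[1]*1000).round(2),(f[2]*1000).round(1))
    C+=[(*f[0],z,r),(*f[0],z-.006,.011),(*f[0],z+.022,.011)]
save(tag,wdraw(im,T,C))
E
python3 wl.py large_plate 0.074 0.08 w5; python3 chk.py large_plate 0.11 c4
```

```text
10.55 [428.8 386.6 203.5] [-9.001e+01 -3.000e-02  1.000e-02] [-0.5 -0.7 -0.2]
large_plate 0.58 [281.3, 184.4] [427.7 388. ] 0.49 [427.7 389.   79.1]
10.65 [428.2 385.9 202.1] [-9.009e+01  9.000e-02  1.000e-02] [ 0.3 -0.1 -0.8] 0.043376741639876384
scene large_plate 0.65 [224.7, 250.9] 1804 [0.331 0.484] 
side large_plate 0.89 [206.9, 260.4] 1498 [0.385 0.413] fit [386.2 404. ] 0.233
side stand_base 0.69 [209.8, 282.4] 120 [0.363 0.429] fit [430.2 386.8] 8.268
```

View pics/w5.png

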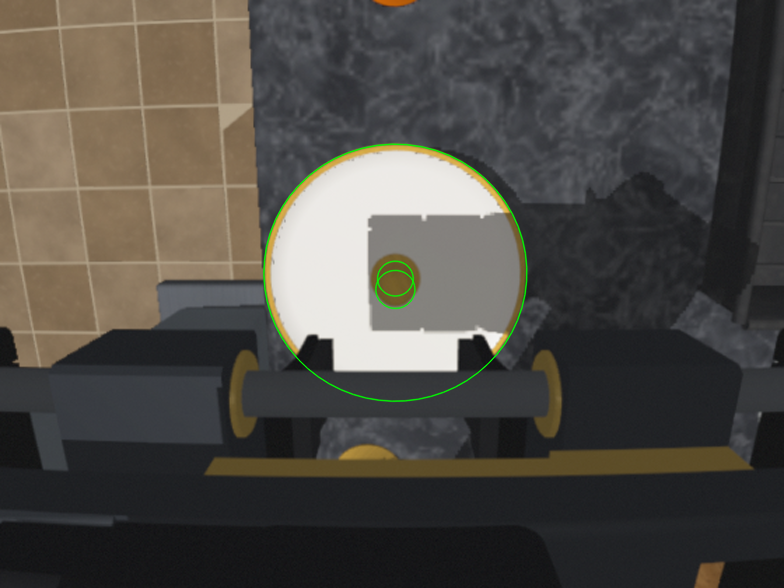

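View pics/c4_side.png

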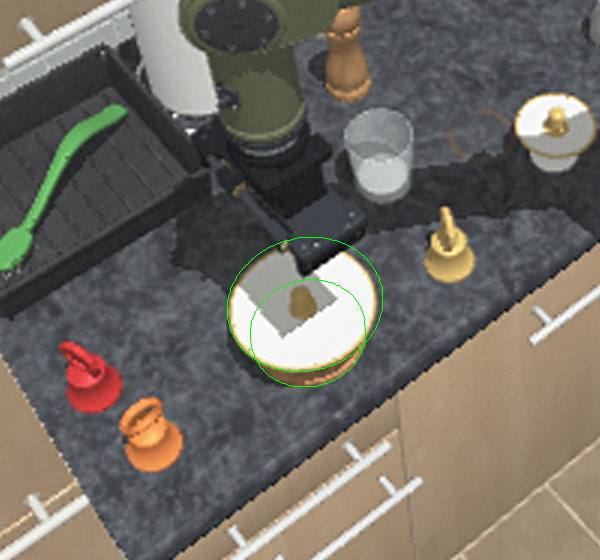

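>>> {"op": "carry_out", "data": {
  "targets": [
    [[3, 0, -25], [0, 0, 0]],
    [[8, 0, -45], [0, 0, 0]],
    [[8, 0, -48], [0, 0, 0]],
    [[8, 0, -48], [0, 0, 0]],
    [[0, 0, -48], [0, 0, 0]],
    [[0, 0, -48], [0, 0, 0]],
    [[0, 0, -48], [0, 0, 0]],
    [[0, 0, -48], [0, 0, 0]],
    [[0, 0, -48], [0, 0, 0]],
    [[0, 0, -48], [0, 0, 0]],
    [[0, 0, -48], [0, 0, 0]],
    [[0, 0, -48], [0, 0, 0]]
  ]
}}

```text
time_s: 12.15
tool_pos: [0.4556, -0.1652, 0.2036]
tool_rot: [-90.0, -0.0, 0.0]
force: [0.4, -0.0, 1.8]
grip_width: 0.0433
```

>>> {"op": "carry_out", "data": {
  "targets": [
    [[-2, 0, -48], [0, 0, 0]],
    [[-3, 0, -48], [0, 0, 0]],
    [[-3, 3, -48], [0, 0, 0]],
    [[-3, 4, -45], [0, 0, 0]],
    [[0, 4, -28], [0, 0, 0]],
    [[0, 3, -15], [0, 0, 0]],
    [[0, 0, 0], [0, 0, 0]],
    [[0, 0, 0], [0, 0, 0]]
  ]
}}

```text
time_s: 12.95
tool_pos: [0.4457, -0.3933, 0.1895]
tool_rot: [-89.9, -0.0, 0.1]
force: [0.4, 1.0, -0.4]
grip_width: 0.0438
```

```bash
python3 wl.py medium_plate 0.058 0.065 w6
```

```text
12.95 [ 445.7 -393.3  189.5] [-8.991e+01 -1.000e-02  1.300e-01] [ 0.4  1.  -0.4]
medium_plate 0.64 [284.6, 201.4] [ 445.9 -398.6] 0.56 [ 446.  -397.6   64.1]
```

View pics/w6.png

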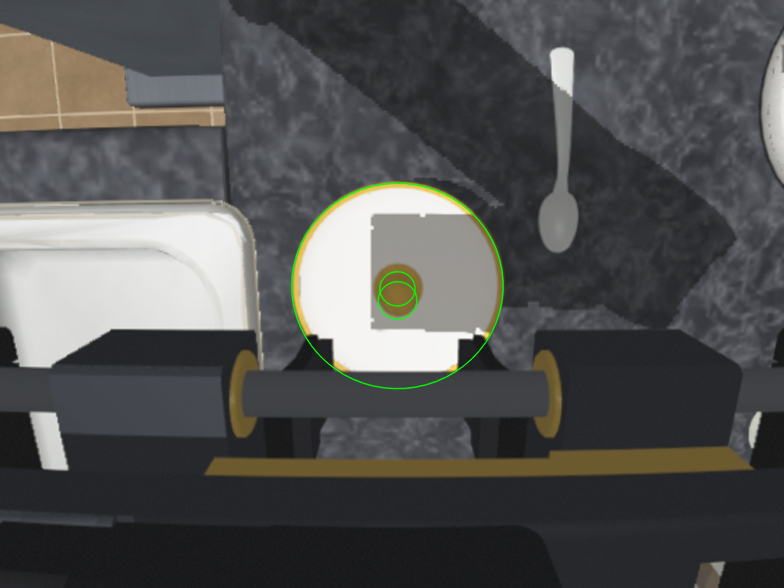

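>>> {"op": "carry_out", "data": {
  "targets": [
    [[1, 24, -3], [0, 0, 0]],
    [[0, 24, -3], [0, 0, 0]],
    [[0, 24, 0], [0, 0, 0]],
    [[0, 24, 0], [0, 0, 0]],
    [[0, 24, 0], [0, 0, 0]],
    [[0, 12, 0], [0, 0, 0]],
    [[0, 0, 0], [0, 0, 0]],
    [[0, 0, 0], [0, 0, 0]]
  ]
}}

```text
time_s: 13.85
tool_pos: [0.4468, -0.4011, 0.0587]
tool_rot: [-90.1, -0.1, 0.1]
force: [1.2, -0.7, -0.0]
grip_width: 0.0435
```

>>> {"op": "carry_out", "data": {
  "targets": [
    [[0, 0, 0], [0, 0, 0]],
    [[0, 0, 0], [0, 0, 0]],
    [[0, 0, 0], [0, 0, 0]],
    [[0, 0, 0], [0, 0, 0]],
    [[0, 0, 0], [0, 0, 0]]
  ],
  "jaw": 0,
  "squeeze": 40
}}

```text
time_s: 14.35
tool_pos: [0.4461, -0.4016, 0.0581]
tool_rot: [-90.0, -0.0, 0.0]
force: [0.5, 1.0, 2.5]
grip_width: 0.0209
```

>>> {"op": "carry_out", "data": {
  "targets": [
    [[0, -10, 0], [0, 0, 0]],
    [[0, -25, 0], [0, 0, 0]],
    [[0, -35, 0], [0, 0, 0]],
    [[0, -40, 0], [0, 0, 0]],
    [[0, -40, 0], [0, 0, 0]],
    [[0, -25, 0], [0, 0, 0]],
    [[0, -5, 0], [0, 0, 0]],
    [[0, 0, 0], [0, 0, 0]]
  ]
}}

```text
time_s: 15.15
tool_pos: [0.446, -0.4012, 0.2377]
tool_rot: [-90.0, -0.0, 0.0]
force: [0.4, 0.2, -2.9]
grip_width: 0.0208
```

```bash
python3 wl.py medium_plate 0.240 0.065 w7
```

```text
15.15 [ 446.  -401.2  237.7] [-9.003e+01 -2.000e-02  2.000e-02] [ 0.4  0.2 -2.9]
medium_plate 0.83 [283.3, 196.3] [ 445. -398.] 0.5 [ 445.  -395.6   63. ]
```

View pics/w7.png

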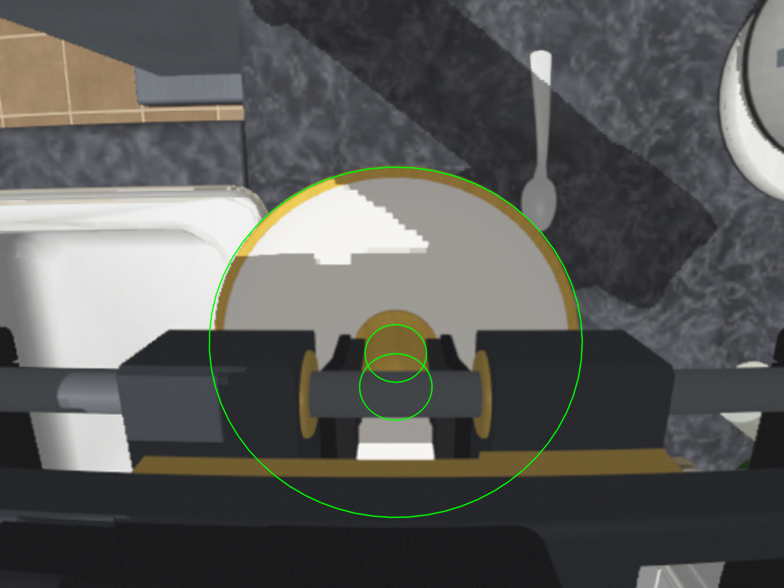

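>>> {"op": "carry_out", "data": {
  "targets": [
    [[0, 0, 15], [0, 0, 0]],
    [[0, 0, 30], [0, 0, 0]],
    [[1, 0, 42], [0, 0, 0]],
    [[2, 0, 44], [0, 0, 0]],
    [[2, 0, 44], [0, 0, 0]],
    [[2, 0, 44], [0, 0, 0]],
    [[2, 0, 44], [0, 0, 0]],
    [[0, 0, 44], [0, 0, 0]],
    [[0, 0, 44], [0, 0, 0]],
    [[0, 0, 44], [0, 0, 0]],
    [[0, 0, 44], [0, 0, 0]],
    [[0, 0, 44], [0, 0, 0]]
  ]
}}

```text
time_s: 16.45
tool_pos: [0.4529, 0.0842, 0.2362]
tool_rot: [-90.1, 0.1, 0.0]
force: [0.7, -0.7, -1.8]
grip_width: 0.0208
```

>>> {"op": "carry_out", "data": {
  "targets": [
    [[0, 0, 44], [0, 0, 0]],
    [[0, 0, 44], [0, 0, 0]],
    [[0, 0, 44], [0, 0, 0]],
    [[-5, 0, 44], [0, 0, 0]],
    [[-6, 4, 42], [0, 0, 0]],
    [[-6, 4, 36], [0, 0, 0]],
    [[-6, 6, 28], [0, 0, 0]],
    [[-3, 6, 15], [0, 0, 0]],
    [[0, 6, 6], [0, 0, 0]],
    [[0, 0, 0], [0, 0, 0]],
    [[0, 0, 0], [0, 0, 0]]
  ]
}}

```text
time_s: 17.55
tool_pos: [0.4288, 0.3834, 0.2109]
tool_rot: [-90.1, 0.0, -0.0]
force: [0.3, -0.5, -2.0]
grip_width: 0.021
```

>>> {"op": "carry_out", "data": {
  "targets": [
    [[0, 20, 1], [0, 0, 0]],
    [[0, 20, 1], [0, 0, 0]],
    [[0, 6, 0], [0, 0, 0]],
    [[0, 0, 0], [0, 0, 0]],
    [[0, 0, 0], [0, 0, 0]]
  ]
}}

```text
time_s: 18.05
tool_pos: [0.4294, 0.3865, 0.1665]
tool_rot: [-90.0, -0.1, -0.0]
force: [0.1, 0.3, -3.2]
grip_width: 0.0209
```

Run:
```python
from h import *
from fit import *
for c in('scene','side'):
    o=env.get_obs();print(o['time_s'],(o['tool_pos']*1000).round(1),o['tool_rot'].round(2),o['force'].round(1),o['wrist_torque'].round(2));
    im=env.read_camera(c);O=cv2.resize(im,None,fx=4,fy=4,interpolation=cv2.INTER_CUBIC); u=(proj(c,np.array([[.427,.388,.09]]))[0]*4).astype(int)
    save('c5_'+c,O[max(0,u[1]-250):u[1]+250,u[0]-300:u[0]+300])
```

```text
18.05 [429.4 386.5 166.5] [-8.998e+01 -6.000e-02 -5.000e-02] [ 0.1  0.3 -3.2] [ 0.05 -0.13 -0.02]
18.1 [429.4 386.8 166.7] [-8.995e+01 -8.000e-02 -3.000e-02] [-0.3 -0.6 -2.4] [ 0.04 -0.08 -0.03]
```

View pics/c5_scene.png

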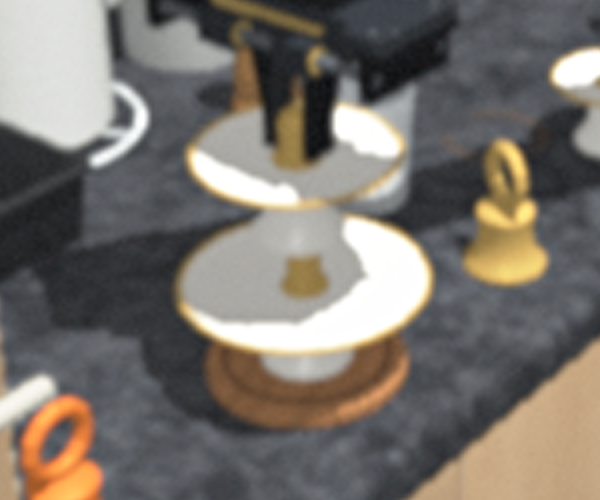

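>>> {"op": "carry_out", "data": {
  "targets": [
    [[0, 6, -1], [0, 0, 0]],
    [[0, 6, 0], [0, 0, 0]],
    [[0, 5, 0], [0, 0, 0]],
    [[0, 5, 0], [0, 0, 0]],
    [[0, 5, 0], [0, 0, 0]],
    [[0, 0, 0], [0, 0, 0]]
  ]
}}

```text
time_s: 18.75
tool_pos: [0.4283, 0.3853, 0.1375]
tool_rot: [-90.1, 0.1, 0.0]
force: [-0.9, -1.0, -1.7]
grip_width: 0.0213
```

>>> {"op": "carry_out", "data": {
  "targets": [
    [[0, 4, 0], [0, 0, 0]],
    [[0, 4, 0], [0, 0, 0]],
    [[0, 0, 0], [0, 0, 0]]
  ]
}}

```text
time_s: 19.05
tool_pos: [0.4285, 0.3853, 0.1299]
tool_rot: [-90.0, 0.0, 0.0]
force: [-0.4, -0.0, -2.8]
grip_width: 0.0215
```

>>> {"op": "carry_out", "data": {
  "targets": [
    [[0, 2, 0], [0, 0, 0]],
    [[0, 1, 0], [0, 0, 0]],
    [[0, 1, 0], [0, 0, 0]],
    [[0, 1, 0], [0, 0, 0]],
    [[0, 0, 0], [0, 0, 0]]
  ]
}}

```text
time_s: 19.55
tool_pos: [0.4287, 0.3858, 0.1256]
tool_rot: [-90.0, -0.0, 0.0]
force: [-0.4, -0.4, -2.7]
grip_width: 0.0208
```

```bash
cat > pic.py <<'E'
import sys
from fit import *
tag=sys.argv[1]; z=float(sys.argv[2])
for c in('scene','side'):
    o=env.get_obs();print(o['time_s'],(o['tool_pos']*1000).round(1),o['tool_rot'].round(2),o['force'].round(1),o['wrist_torque'].round(2));
    im=env.read_camera(c);O=cv2.resize(im,None,fx=4,fy=4,interpolation=cv2.INTER_CUBIC); u=(proj(c,np.array([[.427,.388,z]]))[0]*4).astype(int)
    save(tag+'_'+c,O[max(0,u[1]-280):u[1]+280,max(0,u[0]-300):u[0]+300])
E
python3 pic.py c6 .1
```

```text
19.55 [428.7 385.8 125.6] [-9.e+01 -0.e+00  2.e-02] [-0.4 -0.4 -2.7] [-0.01 -0.1   0.05]
19.6 [428.7 385.8 125.6] [-9.e+01 -0.e+00  2.e-02] [ 0.5 -0.2 -2.6] [-0.09 -0.09  0.  ]
```

View pics/c6_scene.png

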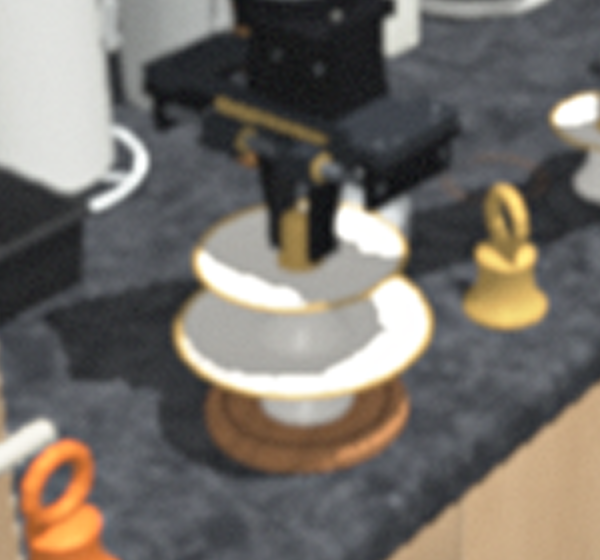

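>>> {"op": "carry_out", "data": {
  "targets": [
    [[0, 1, 0], [0, 0, 0]],
    [[0, 0, 0], [0, 0, 0]],
    [[0, 0, 0], [0, 0, 0]]
  ]
}}

```text
time_s: 19.95
tool_pos: [0.4288, 0.3861, 0.1251]
tool_rot: [-90.0, -0.0, 0.0]
force: [-0.8, -0.6, 2.6]
grip_width: 0.0209
```

>>> {"op": "carry_out", "data": {
  "targets": [
    [[0, 1, 0], [0, 0, 0]],
    [[0, 0, 0], [0, 0, 0]],
    [[0, 0, 0], [0, 0, 0]]
  ]
}}

```text
time_s: 20.25
tool_pos: [0.429, 0.3864, 0.1248]
tool_rot: [-89.9, -0.1, 0.0]
force: [-0.9, -0.6, 7.1]
grip_width: 0.021
```

>>> {"op": "carry_out", "data": {
  "targets": [
    [[0, -1, 0], [0, 0, 0]],
    [[0, 0, 0], [0, 0, 0]],
    [[0, 0, 0], [0, 0, 0]],
    [[0, -5, 0], [0, 0, 0]],
    [[0, -25, 0], [0, 0, 0]],
    [[0, -40, 0], [0, 0, 0]],
    [[0, -40, 0], [0, 0, 0]],
    [[0, -20, 0], [0, 0, 0]],
    [[0, 0, 0], [0, 0, 0]],
    [[0, 0, 0], [0, 0, 0]]
  ],
  "jaw": 0.5
}}

```text
time_s: 21.25
tool_pos: [0.4287, 0.3855, 0.2543]
tool_rot: [-90.0, -0.0, 0.0]
force: [0.1, -0.6, 0.1]
grip_width: 0.0433
```

```bash
python3 wl.py medium_plate 0.126 0.065 w8;  python3 pic.py c7 .1
```

```text
21.25 [428.7 385.5 254.3] [-9.002e+01 -2.000e-02  1.000e-02] [ 0.1 -0.6  0.1]
medium_plate 0.89 [283.7, 191.9] [428.1 388.7] 0.68 [428.1 389.8  64. ]
21.35 [428.3 385.  253.1] [-9.009e+01  9.000e-02  2.000e-02] [-0.2 -0.2  0. ] [-0.01 -0.12 -0.03]
21.4 [428.2 384.9 253. ] [-9.01e+01  1.10e-01  2.00e-02] [0.4 0.1 0.3] [-0.02 -0.11  0.04]
```

View pics/w8.png

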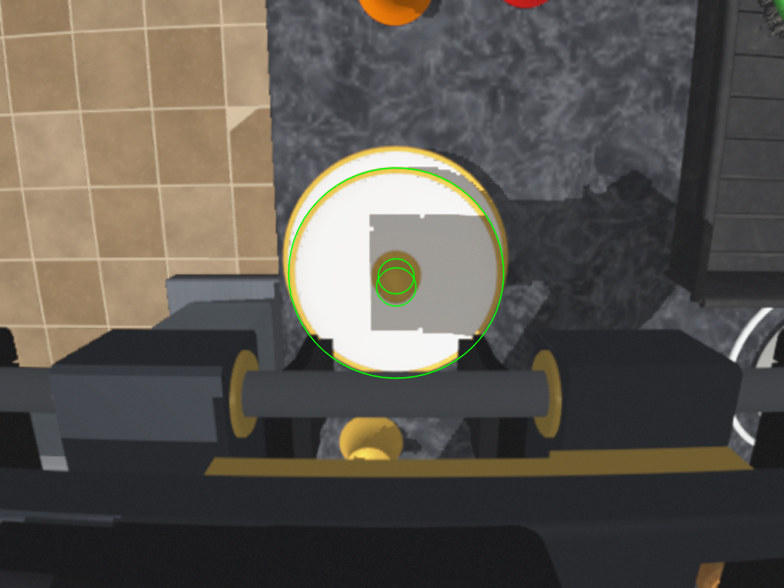

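View pics/c7_scene.png

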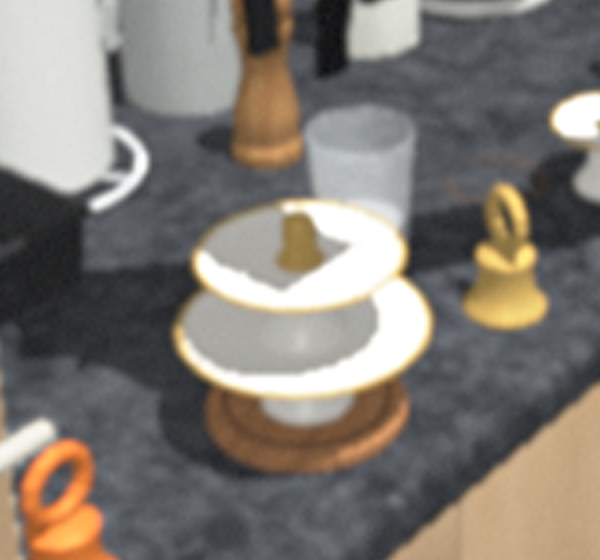

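>>> {"op": "carry_out", "data": {
  "targets": [
    [[4, 0, -25], [0, 0, 0]],
    [[4, 0, -45], [0, 0, 0]],
    [[4, 0, -48], [0, 0, 0]],
    [[4, 4, -48], [0, 0, 0]],
    [[2, 10, -48], [0, 0, 0]],
    [[0, 15, -48], [0, 0, 0]],
    [[0, 15, -48], [0, 0, 0]],
    [[0, 12, -40], [0, 0, 0]],
    [[-1, 8, -26], [0, 0, 0]],
    [[-1, 0, -12], [0, 0, 0]],
    [[0, 0, 0], [0, 0, 0]],
    [[0, 0, 0], [0, 0, 0]]
  ]
}}

```text
time_s: 22.65
tool_pos: [0.4452, -0.0001, 0.191]
tool_rot: [-90.0, -0.0, 0.1]
force: [0.2, 0.2, 0.7]
grip_width: 0.0436
```

```bash
python3 wl.py small_plate 0.058 0.05 w9
```

```text
22.65 [ 4.452e+02 -1.000e-01  1.910e+02] [-8.996e+01 -3.000e-02  1.200e-01] [0.2 0.2 0.7]
small_plate 0.6 [282.5, 197.3] [444.2  -0.8] 0.43 [ 4.442e+02 -1.000e-01  4.940e+01]
```

View pics/w9.png

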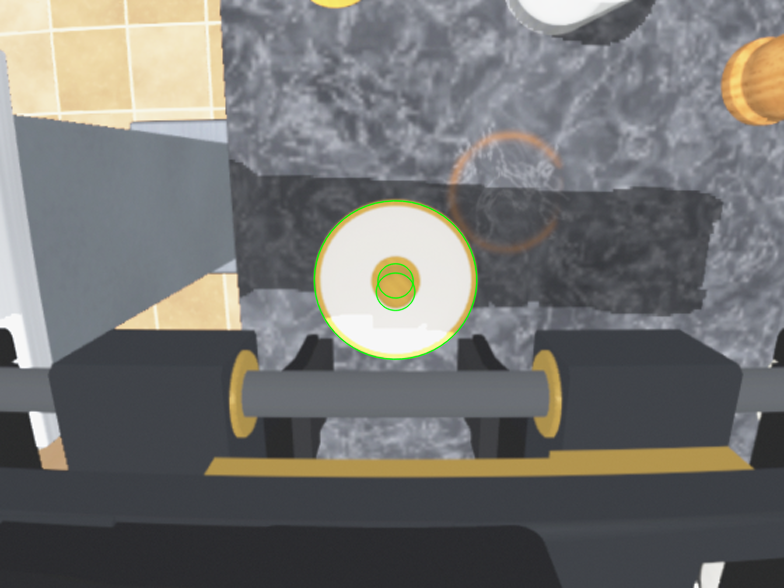

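>>> {"op": "carry_out", "data": {
  "targets": [
    [[0, 24, -1], [0, 0, 0]],
    [[0, 24, -1], [0, 0, 0]],
    [[0, 24, 0], [0, 0, 0]],
    [[0, 24, 0], [0, 0, 0]],
    [[0, 24, 0], [0, 0, 0]],
    [[0, 13, 0], [0, 0, 0]],
    [[0, 0, 0], [0, 0, 0]],
    [[0, 0, 0], [0, 0, 0]]
  ]
}}

```text
time_s: 23.55
tool_pos: [0.4455, -0.003, 0.0584]
tool_rot: [-90.0, -0.0, 0.1]
force: [0.9, -0.3, 0.1]
grip_width: 0.0435
```

>>> {"op": "carry_out", "data": {
  "targets": [
    [[0, 0, 0], [0, 0, 0]],
    [[0, 0, 0], [0, 0, 0]],
    [[0, 0, 0], [0, 0, 0]],
    [[0, 0, 0], [0, 0, 0]],
    [[0, 0, 0], [0, 0, 0]]
  ],
  "jaw": 0,
  "squeeze": 40
}}

```text
time_s: 24.05
tool_pos: [0.4451, -0.0039, 0.0581]
tool_rot: [-90.0, -0.0, 0.0]
force: [-0.2, -0.9, 2.7]
grip_width: 0.0207
```

>>> {"op": "carry_out", "data": {
  "targets": [
    [[0, -10, 0], [0, 0, 0]],
    [[0, -25, 0], [0, 0, 0]],
    [[0, -40, 0], [0, 0, 0]],
    [[0, -45, 0], [0, 0, 0]],
    [[0, -45, 0], [0, 0, 0]],
    [[0, -30, 0], [0, 0, 0]],
    [[0, -15, 0], [0, 0, 0]],
    [[0, -5, 0], [0, 0, 0]],
    [[0, 0, 0], [0, 0, 0]]
  ]
}}

```text
time_s: 24.95
tool_pos: [0.4448, -0.0036, 0.2729]
tool_rot: [-90.0, -0.0, 0.0]
force: [-0.2, -0.1, -2.3]
grip_width: 0.0212
```

```bash
python3 wl.py small_plate 0.272 0.05 w10
```

```text
24.95 [444.8  -3.6 272.9] [-9.003e+01 -3.000e-02  4.000e-02] [-0.2 -0.1 -2.3]
small_plate 0.66 [281.2, 211.9] [ 4.438e+02 -1.000e-01] 0.15 [4.438e+02 4.000e-01 4.970e+01]
```

View pics/w10.png

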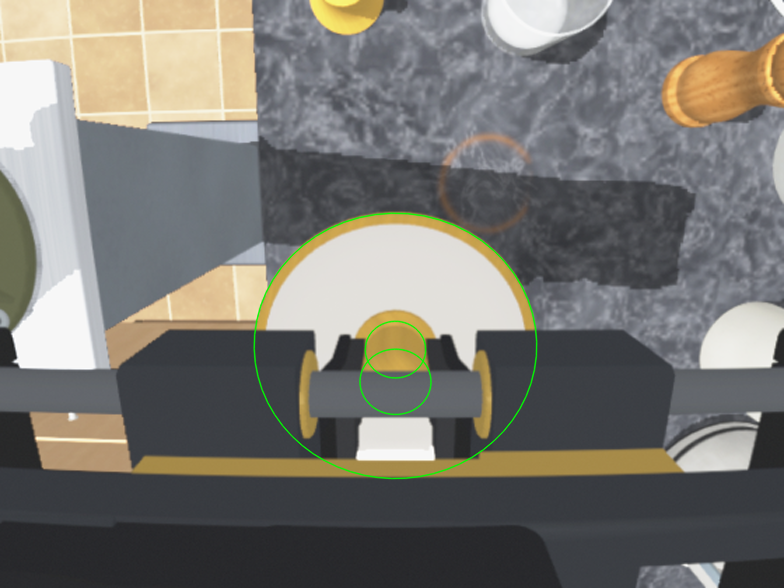

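>>> {"op": "carry_out", "data": {
  "targets": [
    [[2, 0, 15], [0, 0, 0]],
    [[2, 0, 30], [0, 0, 0]],
    [[2, 0, 44], [0, 0, 0]],
    [[2, 0, 46], [0, 0, 0]],
    [[-2, 0, 46], [0, 0, 0]],
    [[-3, 0, 46], [0, 0, 0]],
    [[-5, 1, 46], [0, 0, 0]],
    [[-5, 2, 44], [0, 0, 0]],
    [[-5, 4, 36], [0, 0, 0]],
    [[-4, 4, 24], [0, 0, 0]],
    [[0, 2, 11], [0, 0, 0]],
    [[0, 0, 0], [0, 0, 0]]
  ]
}}

```text
time_s: 26.25
tool_pos: [0.4266, 0.3858, 0.2578]
tool_rot: [-90.0, 0.2, 0.3]
force: [-0.2, 0.1, -1.4]
grip_width: 0.0209
```

>>> {"op": "carry_out", "data": {
  "targets": [
    [[0, 10, 0], [0, 0, 0]],
    [[0, 20, 0], [0, 0, 0]],
    [[0, 10, 0], [0, 0, 0]],
    [[0, 0, 0], [0, 0, 0]],
    [[0, 0, 0], [0, 0, 0]]
  ]
}}

```text
time_s: 26.75
tool_pos: [0.4291, 0.3835, 0.2198]
tool_rot: [-90.0, -0.0, -0.1]
force: [-0.5, 0.3, -1.4]
grip_width: 0.0212
```

```bash
python3 pic.py c8 .15
```

```text
26.75 [429.1 383.5 219.8] [-9.002e+01 -1.000e-02 -5.000e-02] [-0.5  0.3 -1.4] [-0.01 -0.09  0.04]
26.8 [429.2 384.  220.3] [-8.998e+01 -4.000e-02 -3.000e-02] [-0.6  0.9 -1.6] [ 0.02 -0.11  0.  ]
```

View pics/c8_scene.png

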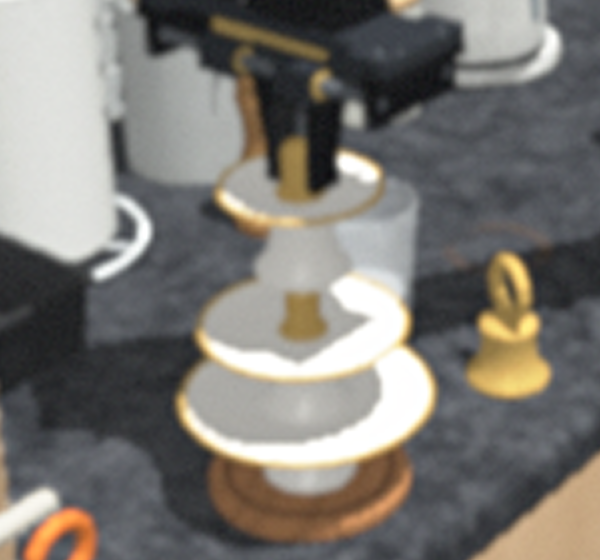

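>>> {"op": "carry_out", "data": {
  "targets": [
    [[0, 6, 1], [0, 0, 0]],
    [[0, 6, 0], [0, 0, 0]],
    [[0, 6, 0], [0, 0, 0]],
    [[0, 6, 0], [0, 0, 0]],
    [[0, 6, 0], [0, 0, 0]],
    [[0, 0, 0], [0, 0, 0]]
  ]
}}

```text
time_s: 27.45
tool_pos: [0.4283, 0.3847, 0.1885]
tool_rot: [-90.1, 0.1, 0.0]
force: [0.2, -0.3, -1.7]
grip_width: 0.021
```

>>> {"op": "carry_out", "data": {
  "targets": [
    [[0, 4, 0], [0, 0, 0]],
    [[0, 4, 0], [0, 0, 0]],
    [[0, 1, 0], [0, 0, 0]],
    [[0, 0, 0], [0, 0, 0]]
  ]
}}

```text
time_s: 27.85
tool_pos: [0.4286, 0.3852, 0.1805]
tool_rot: [-90.0, 0.0, 0.0]
force: [-0.0, -0.2, -0.8]
grip_width: 0.0213
```

>>> {"op": "carry_out", "data": {
  "targets": [
    [[0, 1, 0], [0, 0, 0]],
    [[0, 1, 0], [0, 0, 0]],
    [[0, 0, 0], [0, 0, 0]],
    [[0, 0, 0], [0, 0, 0]]
  ]
}}

```text
time_s: 28.25
tool_pos: [0.4287, 0.3853, 0.1787]
tool_rot: [-90.0, -0.0, 0.0]
force: [0.8, -0.5, -2.0]
grip_width: 0.0214
```

>>> {"op": "carry_out", "data": {
  "targets": [
    [[0, 1, 0], [0, 0, 0]],
    [[0, 0, 0], [0, 0, 0]],
    [[0, 0, 0], [0, 0, 0]]
  ]
}}

```text
time_s: 28.55
tool_pos: [0.4287, 0.3852, 0.1776]
tool_rot: [-90.0, -0.0, 0.0]
force: [-1.0, 0.6, -1.6]
grip_width: 0.021
```

>>> {"op": "carry_out", "data": {
  "targets": [
    [[0, 1, 0], [0, 0, 0]],
    [[0, 0, 0], [0, 0, 0]],
    [[0, 0, 0], [0, 0, 0]]
  ]
}}

```text
time_s: 28.85
tool_pos: [0.4288, 0.3855, 0.177]
tool_rot: [-90.0, -0.0, 0.0]
force: [-0.7, -0.3, 0.6]
grip_width: 0.0212
```

>>> {"op": "carry_out", "data": {
  "targets": [
    [[0, 0, 0], [0, 0, 0]],
    [[0, 0, 0], [0, 0, 0]],
    [[0, 0, 0], [0, 0, 0]],
    [[0, -5, 0], [0, 0, 0]],
    [[0, -25, 0], [0, 0, 0]],
    [[0, -40, 0], [0, 0, 0]],
    [[0, -40, 0], [0, 0, 0]],
    [[0, -20, 0], [0, 0, 0]],
    [[0, 0, 0], [0, 0, 0]],
    [[0, 0, 0], [0, 0, 0]]
  ],
  "jaw": 0.5
}}

```text
time_s: 29.85
tool_pos: [0.4287, 0.3852, 0.3066]
tool_rot: [-90.0, -0.0, 0.0]
force: [0.5, -0.5, 0.3]
grip_width: 0.0434
```

```bash
python3 wl.py small_plate 0.178 0.05 w11;  python3 pic.py c9 .12
python3 - <<'E'
from h import *
# ring handle in wrist picture
T=wpose(); im=env.read_camera('wrist')
for d in env.outline_of('wrist','ring_handle'): print(round(d['p'],2),d['xy'],d['mask'].sum())
E
```

```text
29.85 [428.7 385.2 306.6] [-9.001e+01 -2.000e-02  2.000e-02] [ 0.5 -0.5  0.3]
29.95 [428.4 384.6 305.3] [-9.01e+01  8.00e-02  2.00e-02] [ 0.4  0.1 -0.8] [ 0.02 -0.08 -0.02]
30.0 [428.4 384.6 305.3] [-9.009e+01  9.000e-02  2.000e-02] [ 0.1 -0.6  0.2] [-0.01 -0.09 -0.04]
0.74 [265.7, 312.2] 995
0.71 [280.1, 11.4] 1112h.py:50: RuntimeWarning: Mean of empty slice.
  P=np.array([wray(p,T,z)[:2] for p in cs]); m=P.mean(0)
  ret = ret.dtype.type(ret / rcount)
Traceback (most recent call last):
  File "wl.py", line 7, in <module>
    f=wfit_circle(d['mask'],T,z,r); print(l,round(d['p'],2),d['xy'],(f[0]*1000).round(1),(f[1]*1000).round(2),(f[2]*1000).round(1))
  File "h.py", line 52, in wfit_circle
    s=least_squares(lambda v:f([*v,r]),m,loss='soft_l1',f_scale=.001)
ValueError: Initial guess is outside of provided bounds
```

View pics/c9_scene.png

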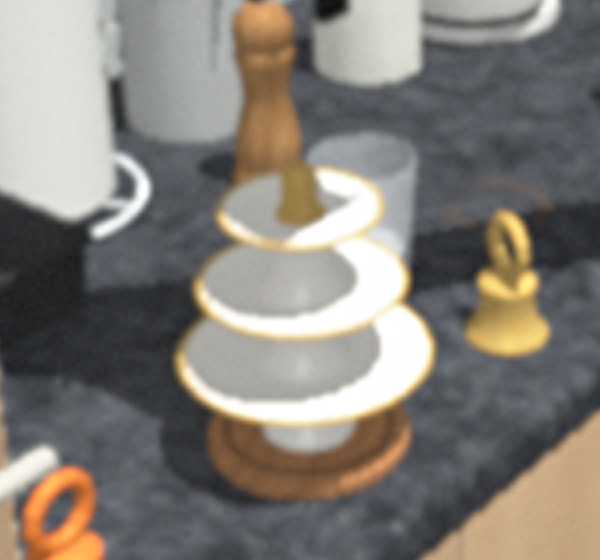

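Run:
```python
from h import *
T=wpose(); im=env.read_camera('wrist'); print(T[:3,3])
ds=env.outline_of('wrist','small_plate')
for d in ds:
    print(round(d['p'],2),d['xy'],d['mask'].sum())
x,y=.428,.3885
save('w11',wdraw(im,T,[(x,y,.178,.05),(x,y,.194,.011),(x,y,.172,.011)]))
```

```text
[0.4284619  0.38485503 0.30572251]
0.89 [280.8, 194.1] 10686
```

View pics/w11.png

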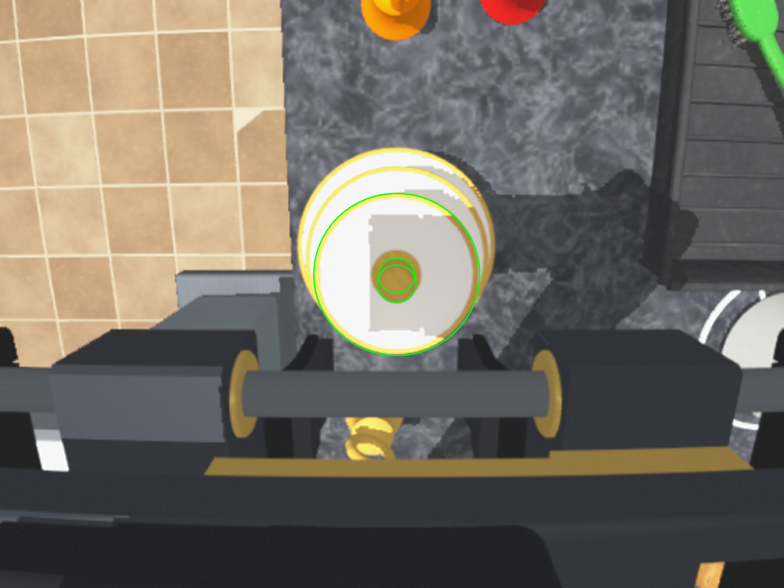

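>>> {"op": "carry_out", "data": {
  "targets": [
    [[-4, 0, -25], [0, 0, 0]],
    [[-6, 0, -45], [0, 0, 0]],
    [[-6, 0, -48], [0, 0, 0]],
    [[-6, 0, -44], [0, 0, 0]],
    [[-2, 10, -27], [0, -7, 0]],
    [[0, 20, 0], [0, -8, 0]],
    [[0, 20, 0], [0, -8, 0]],
    [[0, 20, 0], [0, -8, 0]],
    [[0, 20, 0], [0, -8, 0]],
    [[0, 14, 0], [0, -8, 0]],
    [[0, 2, 0], [0, -8, 0]],
    [[0, 0, 0], [0, -7, 0]]
  ]
}}

```text
time_s: 31.45
tool_pos: [0.406, 0.2159, 0.2021]
tool_rot: [-89.9, 0.2, 62.5]
force: [-0.3, 0.3, 0.9]
grip_width: 0.0439
```

>>> {"op": "carry_out", "data": {
  "targets": [
    [[0, 0, 0], [0, 0, 0]],
    [[0, 0, 0], [0, 0, 0]]
  ]
}}

```text
time_s: 31.65
tool_pos: [0.4067, 0.2162, 0.203]
tool_rot: [-90.0, 0.1, 62.0]
force: [-0.3, -0.4, 0.2]
grip_width: 0.0435
```

```bash
cat > wh.py <<'E'
import sys
from h import *
from scipy.optimize import minimize
tag=sys.argv[1]; dz=float(sys.argv[2])
o=env.get_obs();T=wpose(); im=env.read_camera('wrist');print(o['time_s'],(o['tool_pos']*1000).round(1),o['tool_rot'].round(2),o['force'].round(1))
def rend(x,y,yaw):
    m=np.zeros((420,560),np.uint8)
    def hull(P):
        q=cv2.convexHull(wproj(P,T).astype(np.float32)); cv2.fillConvexPoly(m,(q*16).round().astype(np.int32),1,cv2.LINE_8,4)
    for (r1,z1),(r2,z2) in (((.03,0),(.03,.004)),((.03,.004),(.016,.049))):
        hull(np.vstack([circ(x,y,dz+z1,r1),circ(x,y,dz+z2,r2)]))
    ca=np.array([np.cos(yaw),np.sin(yaw),0]);n=np.array([-np.sin(yaw),np.cos(yaw),0]);b=np.linspace(0,2*np.pi,12)
    for t in range(24):
        P=[]
        for th in (2*np.pi*t/24,2*np.pi*(t+1)/24):
            u=np.cos(th)*ca+np.sin(th)*np.array([0,0,1])
            for bb in b: P.append(np.array([x,y,dz+.072])+u*(.020+.005*np.cos(bb))+n*.005*np.sin(bb))
        hull(np.array(P))
    return m
x0=[float(sys.argv[3]),float(sys.argv[4]),float(sys.argv[5])]
best=None
for d in env.outline_of('wrist','ring_handle')[:3]:
    print(round(d['p'],2),d['xy'],d['mask'].sum(),(wray(d['xy'],T,dz+.04)*1000).round(0))
    if np.hypot(*(wray(d['xy'],T,dz+.04)[:2]-np.array(x0[:2])/1000))>.06: continue
    rows=np.where(d['mask'].any(1))[0]; rm=int(sys.argv[6]) if len(sys.argv)>6 else 419
    mk=d['mask'].astype(float)[:rm]
    f=lambda v:np.abs(rend(v[0]/1000,v[1]/1000,np.radians(v[2]))[:rm]-mk).sum()/mk.sum()
    for dy in (-20,0,20):
        s=np.array([x0[0],x0[1],x0[2]+dy]); sim=np.vstack([s,s+[6,0,0],s+[0,6,0],s+[0,0,15]])
        r=minimize(f,s,method='Nelder-Mead',options=dict(initial_simplex=sim,xatol=.05,fatol=1e-4))
        if best is None or r.fun<best.fun: best=r
    c0=cv2.findContours(d['mask'].astype(np.uint8),cv2.RETR_LIST,cv2.CHAIN_APPROX_NONE)[0]
O=cv2.resize(im,None,fx=1.4,fy=1.4,interpolation=cv2.INTER_CUBIC)
if best is not None:
    print('fit',best.x.round(1),round(best.fun,3)); m=rend(best.x[0]/1000,best.x[1]/1000,np.radians(best.x[2]))
    c=cv2.findContours(cv2.resize(m,None,fx=1.4,fy=1.4,interpolation=cv2.INTER_NEAREST),cv2.RETR_LIST,cv2.CHAIN_APPROX_NONE)[0]; cv2.drawContours(O,c,-1,(0,255,0),1)
save(tag,O)
E
python3 wh.py w12 0 403.5 200 152
```

```text
31.65 [406.7 216.2 203. ] [-89.96   0.11  62.01] [-0.3 -0.4  0.2]
0.63 [267.2, 192.2] 2734 [398. 205.  40.]
fit [405.8 201.7 153. ] 0.046
```

View pics/w12.png

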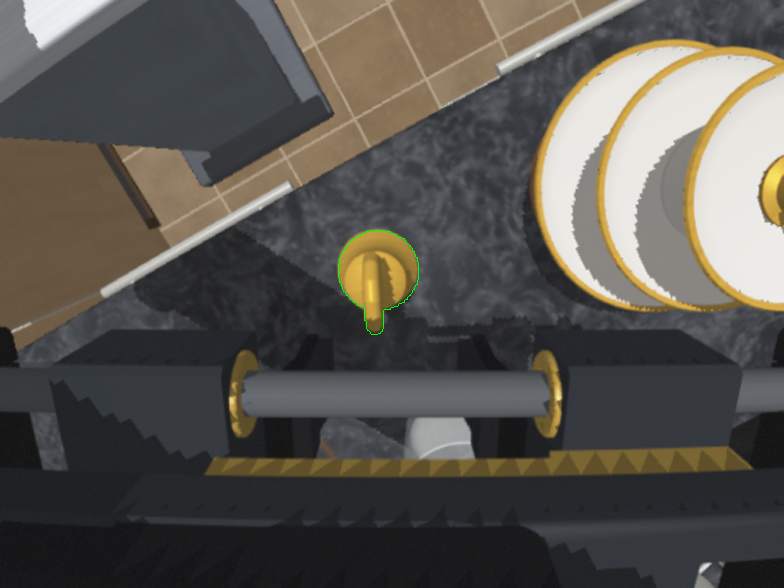

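>>> {"op": "carry_out", "data": {
  "targets": [
    [[-6, 10, -3], [0, -1, 0]],
    [[-6, 20, -3], [0, 0, 0]],
    [[-1, 25, -1], [0, 0, 0]],
    [[0, 25, 0], [0, 0, 0]],
    [[0, 25, 0], [0, 0, 0]],
    [[0, 18, 0], [0, 0, 0]],
    [[0, 8, 0], [0, 0, 0]],
    [[0, 0, 0], [0, 0, 0]],
    [[0, 0, 0], [0, 0, 0]]
  ]
}}

```text
time_s: 32.65
tool_pos: [0.4072, 0.2012, 0.0725]
tool_rot: [-90.0, 0.1, 63.2]
force: [0.9, 0.2, -0.2]
grip_width: 0.0436
```

Run:
```python
from h import *
o=env.get_obs();print((o['tool_pos']*1000).round(1),o['tool_rot'],o['force'])
save('w13',env.read_camera('wrist'))
im=env.read_camera('side');save('s13',cv2.resize(im[150:320,150:350],None,fx=3,fy=3,interpolation=cv2.INTER_CUBIC))
```

```text
[407.2 201.2  72.5] [-8.99729066e+01  7.44875058e-02  6.31504976e+01] [ 0.90127023  0.16970886 -0.19142948]
```

View pics/w13.png

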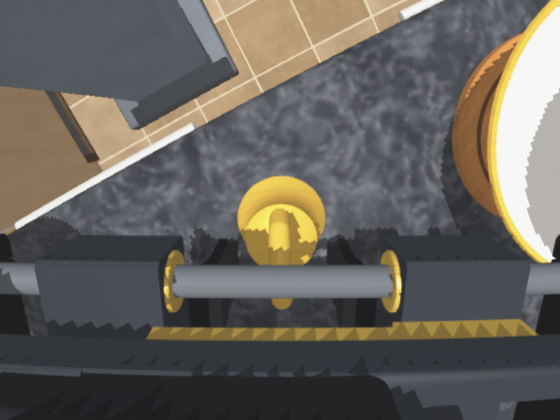

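View pics/s13.png

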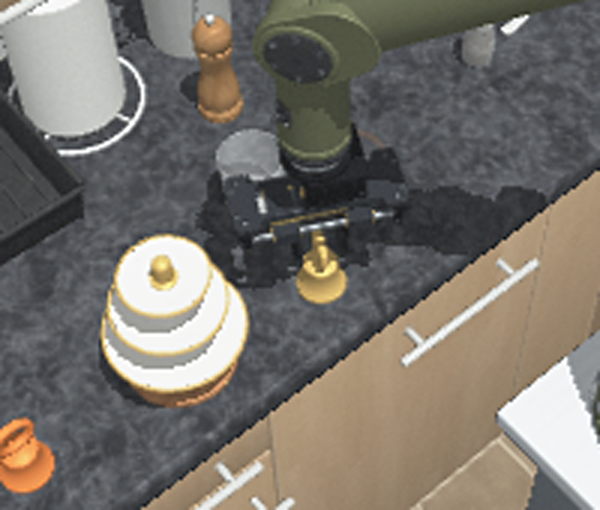

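>>> {"op": "carry_out", "data": {
  "targets": [
    [[0, 0, 0], [0, 0, 0]],
    [[0, 0, 0], [0, 0, 0]],
    [[0, 0, 0], [0, 0, 0]],
    [[0, 0, 0], [0, 0, 0]],
    [[0, 0, 0], [0, 0, 0]],
    [[0, 0, 0], [0, 0, 0]]
  ],
  "jaw": 0,
  "squeeze": 40
}}

```text
time_s: 33.35
tool_pos: [0.4067, 0.2011, 0.072]
tool_rot: [-89.9, 0.1, 63.2]
force: [-0.9, -0.7, 0.3]
grip_width: 0.009
```

>>> {"op": "carry_out", "data": {
  "targets": [
    [[0, -10, 0], [0, 0, 0]],
    [[0, -25, 0], [0, 0, 0]],
    [[0, -40, 0], [0, 0, 0]],
    [[0, -45, 0], [0, 0, 0]],
    [[0, -45, 0], [0, 0, 0]],
    [[0, -35, 0], [0, 0, 0]],
    [[0, -20, 0], [0, 0, 0]],
    [[0, -10, 0], [0, 0, 0]],
    [[0, 0, 0], [0, 0, 0]],
    [[0, 0, 0], [0, 0, 0]]
  ]
}}

```text
time_s: 34.35
tool_pos: [0.4066, 0.2012, 0.301]
tool_rot: [-89.9, 0.2, 63.2]
force: [0.3, 0.3, -1.3]
grip_width: 0.0088
```

```bash
python3 wh.py w14 0.2325 407 202 153 235
python3 - <<'E'
from fit import *
for c in ('side','scene'):
    im=env.read_camera(c);u=(proj(c,np.array([[.406,.202,.26]]))[0]*3).astype(int);O=cv2.resize(im,None,fx=3,fy=3,interpolation=cv2.INTER_CUBIC);save('s14'+c,O[max(0,u[1]-200):u[1]+200,u[0]-200:u[0]+200])
E
```

```text
34.35 [406.6 201.2 301. ] [-89.87   0.17  63.17] [ 0.3  0.3 -1.3]
0.75 [280.9, 215.5] 5337 [392. 208. 272.]
0.71 [553.5, 56.7] 776 [379. 377. 272.]
0.19 [498.4, 123.4] 11231 [399. 337. 272.]
fit [405.  201.6 133.4] 0.047
```

View pics/w14.png

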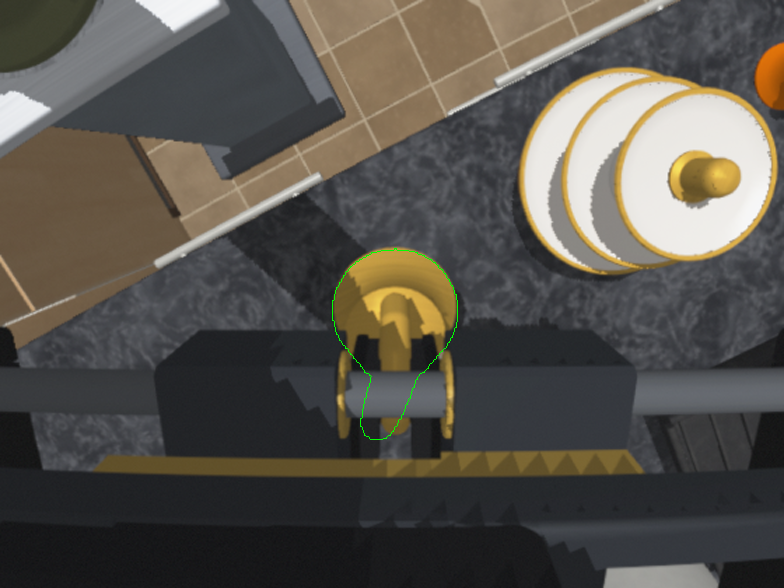

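View pics/s14scene.png

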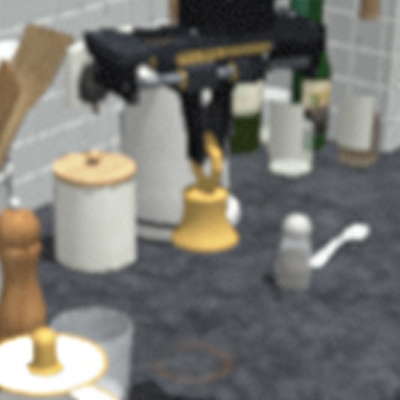

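>>> {"op": "carry_out", "data": {
  "targets": [
    [[0, -5, 0], [0, 7.9, 0]],
    [[0, -5, 0], [0, 7.9, 0]],
    [[0, 0, 0], [0, 7.9, 0]],
    [[0, 0, 0], [0, 7.9, 0]],
    [[0, 0, 0], [0, 7.9, 0]],
    [[0, 0, 0], [0, 7.9, 0]],
    [[0, 0, 0], [0, 7.9, 0]],
    [[0, 0, 0], [0, 7.9, 0]],
    [[0, 0, 0], [0, 0, 0]]
  ]
}}

```text
time_s: 35.45
tool_pos: [0.4069, 0.2013, 0.3115]
tool_rot: [-90.1, 0.1, -0.1]
force: [-0.0, 0.1, -1.4]
grip_width: 0.0087
```

>>> {"op": "carry_out", "data": {
  "targets": [
    [[3, 0, 15], [0, 0, 0]],
    [[4, 0, 28], [0, 0, 0]],
    [[5, 0, 38], [0, 0, 0]],
    [[5, 0, 40], [0, 0, 0]],
    [[3, 0, 33], [0, 0, 0]],
    [[2, 0, 21], [0, 0, 0]],
    [[0, 0, 10], [0, 0, 0]],
    [[0, 0, 0], [0, 0, 0]],
    [[0, 0, 0], [0, 0, 0]],
    [[0, 0, 0], [0, 0, 0]]
  ]
}}

```text
time_s: 36.45
tool_pos: [0.4257, 0.3652, 0.3142]
tool_rot: [-90.2, 0.2, 0.0]
force: [-1.0, 0.2, -0.5]
grip_width: 0.0093
```

```bash
python3 wh.py w15 0.239 428 388 90 235; python3 pic.py c10 .2
```

```text
36.45 [425.7 365.2 314.2] [-9.024e+01  1.900e-01  5.000e-02] [-1.   0.2 -0.5]
0.7 [283.0, 4.1] 377 [425. 491. 279.]
36.55 [425.8 365.2 314.5] [-90.24   0.16  -0.  ] [ 0.1  0.2 -0.9] [-0.03 -0.08  0.02]
36.6 [425.7 365.3 314.5] [-9.023e+01  1.600e-01 -1.000e-02] [-0.2  0.4 -1.6] [ 0.   -0.06 -0.03]
```

View pics/w15.png

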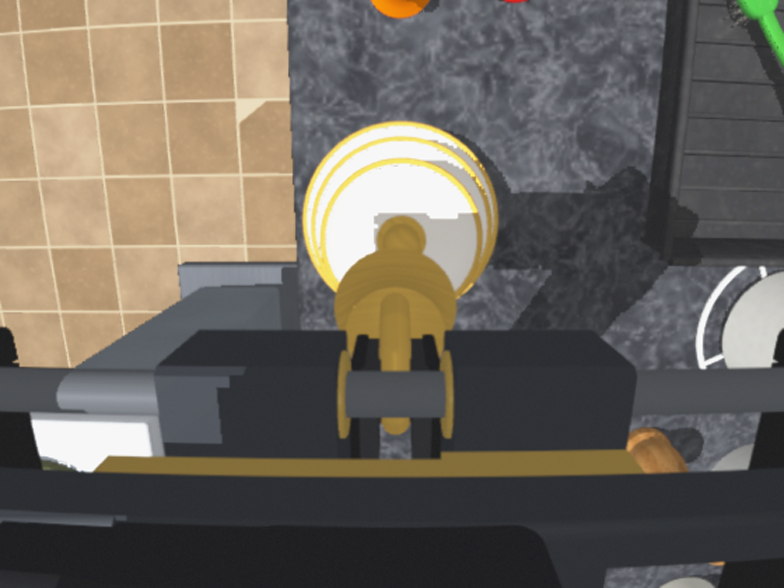

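View pics/c10_scene.png

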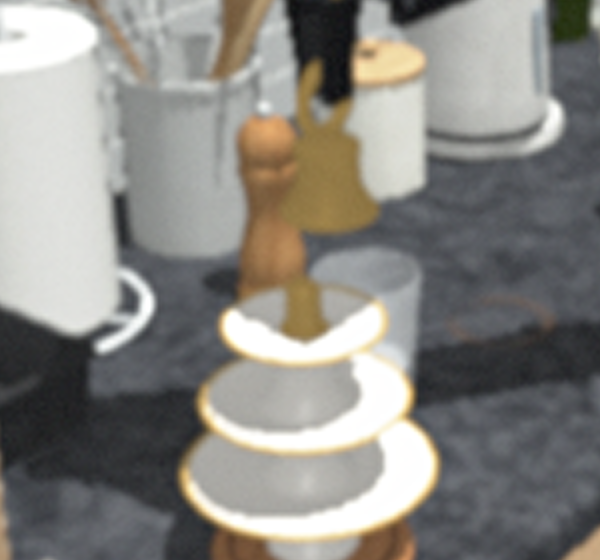

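View pics/c10_side.png

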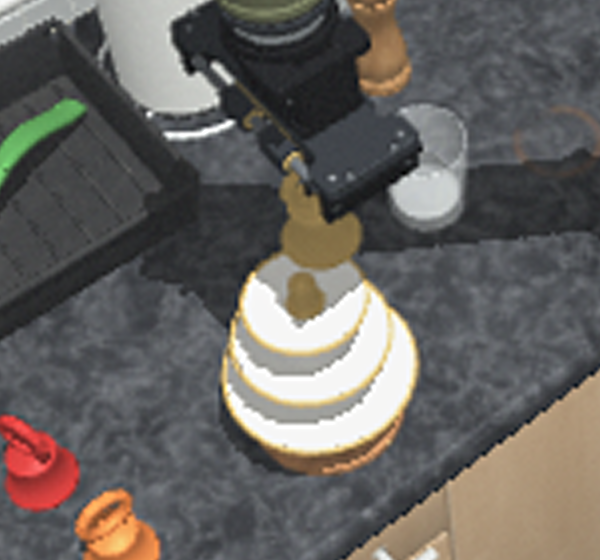

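>>> {"op": "carry_out", "data": {
  "targets": [
    [[1, 0, 7], [0, 0, 0]],
    [[1, 0, 7], [0, 0, 0]],
    [[1, 0, 7], [0, 0, 0]],
    [[0, 0, 0], [0, 0, 0]],
    [[0, 0, 0], [0, 0, 0]],
    [[0, 0, 0], [0, 0, 0]]
  ]
}}

```text
time_s: 37.25
tool_pos: [0.428, 0.3874, 0.3142]
tool_rot: [-90.2, 0.2, 0.1]
force: [0.1, -0.2, -0.9]
grip_width: 0.0087
```

```bash
python3 wh.py w16 0.242 428 388 90 235; python3 pic.py c11 .2; python3 -c "
from h import *
print(env.get_obs()['qpos'].round(1))"
```

```text
37.25 [428.  387.4 314.2] [-90.19   0.22   0.1 ] [ 0.1 -0.2 -0.9]
0.93 [282.6, 215.7] 5390 [427. 402. 282.]
0.82 [283.5, 15.2] 1259 [427. 507. 282.]
0.55 [364.1, 8.9] 760 [468. 511. 282.]
fit [426.6 387.1  72.3] 0.027
37.35 [428.2 387.2 314.3] [-9.02e+01  2.00e-01  7.00e-02] [ 1.  -0.4 -1.7] [-0.03 -0.09 -0.04]
37.4 [428.2 387.1 314.3] [-9.02e+01  2.00e-01  6.00e-02] [ 0.1  0.3 -1.4] [-0.02 -0.13  0.01]
[ 11.5  20.9 -72.2  83.3  19.8  90.3 -59.5]
```

View pics/w16.png

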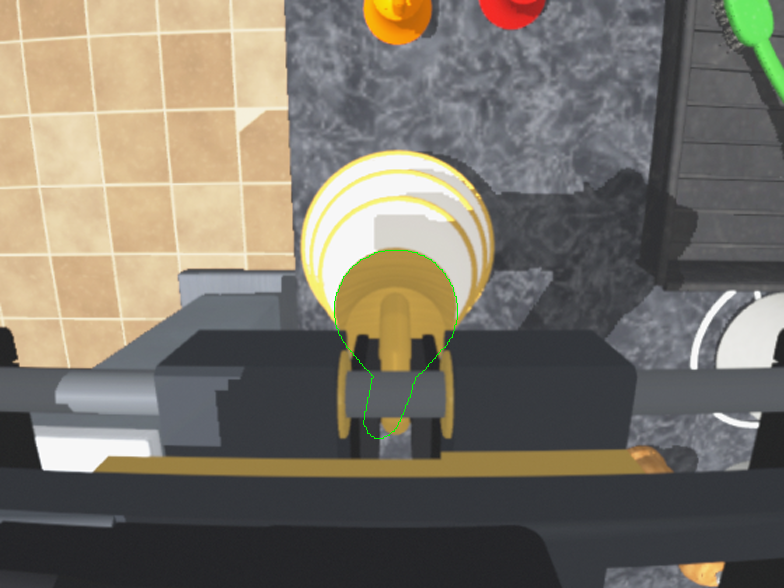

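View pics/c11_scene.png

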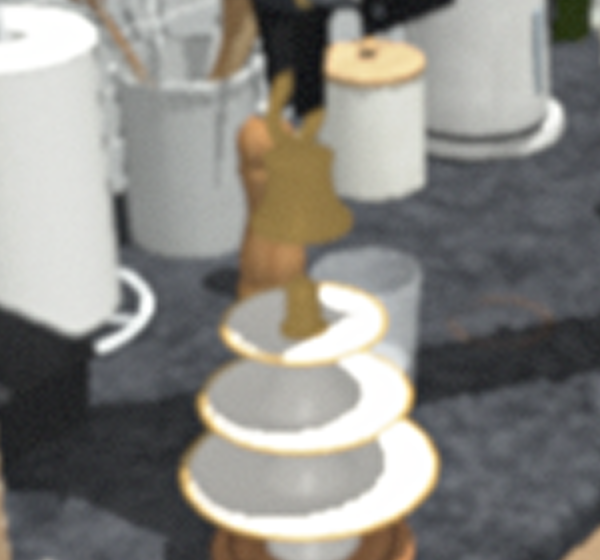

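```bash
cat > ov.py <<'E'
import sys
from fit import *
tag=sys.argv[1]; x,y,z=[float(v) for v in sys.argv[2:5]]
for c,dx,dy in(('scene',(-2.4),(4.4)),('side',1.8,-.7)):
    im=env.read_camera(c);O=cv2.resize(im,None,fx=4,fy=4,interpolation=cv2.INTER_CUBIC)
    m=(cv2.resize(render(c,'ring_handle',[x+dx/1000,y+dy/1000,z],np.pi/2),None,fx=4,fy=4)>.5).astype(np.uint8)
    cv2.drawContours(O,cv2.findContours(m,cv2.RETR_LIST,cv2.CHAIN_APPROX_NONE)[0],-1,(0,255,0),1)
    u=(proj(c,np.array([[x,y,z]]))[0]*4).astype(int); save(tag+'_'+c,O[max(0,u[1]-250):u[1]+200,u[0]-200:u[0]+200])
E
python3 ov.py c12 .427 .388 .242
```

```text
(no output)
```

View pics/c12_scene.png

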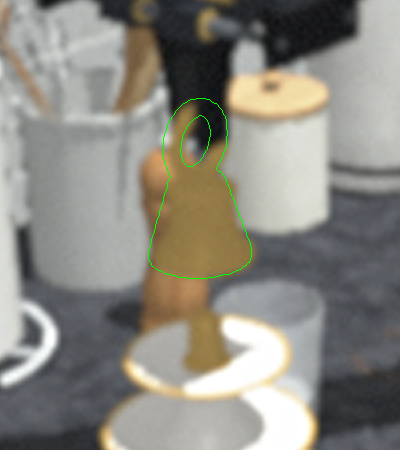

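View pics/c12_side.png

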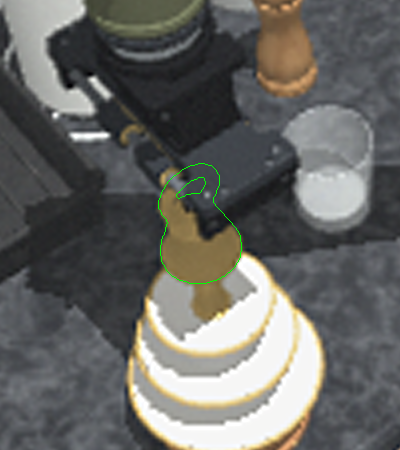

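>>> {"op": "carry_out", "data": {
  "targets": [
    [[1, 8, 1], [0, 0, 0]],
    [[0, 8, 0], [0, 0, 0]],
    [[0, 8, 0], [0, 0, 0]],
    [[0, 5, 0], [0, 0, 0]],
    [[0, 0, 0], [0, 0, 0]],
    [[0, 0, 0], [0, 0, 0]]
  ]
}}

```text
time_s: 38.15
tool_pos: [0.429, 0.3882, 0.2853]
tool_rot: [-90.2, 0.2, 0.1]
force: [0.7, 0.2, -1.6]
grip_width: 0.0088
```

```bash
python3 wh.py w17 0.213 428 388 90 235; python3 pic.py c13 .2; python3 -c "
from h import *
print(env.get_obs()['qpos'].round(1))"
```

```text
38.15 [429.  388.2 285.3] [-9.018e+01  2.100e-01  8.000e-02] [ 0.7  0.2 -1.6]
0.96 [371.4, 3.6] 510 [473. 514. 253.]
0.79 [282.0, 12.2] 1042 [428. 510. 253.]
0.62 [281.0, 216.7] 5443 [427. 402. 253.]
fit [427.4 388.3  73. ] 0.026
38.25 [429.1 388.4 285.6] [-9.016e+01  1.900e-01  8.000e-02] [-0.3 -0.2 -0.8] [-0.   -0.09  0.03]
38.3 [429.1 388.5 285.7] [-9.016e+01  1.800e-01  8.000e-02] [ 0.5  0.5 -1. ] [ 0.03 -0.08  0.01]
[ 11.5  21.7 -71.8  86.   20.5  87.3 -60. ]
```

View pics/c13_scene.png

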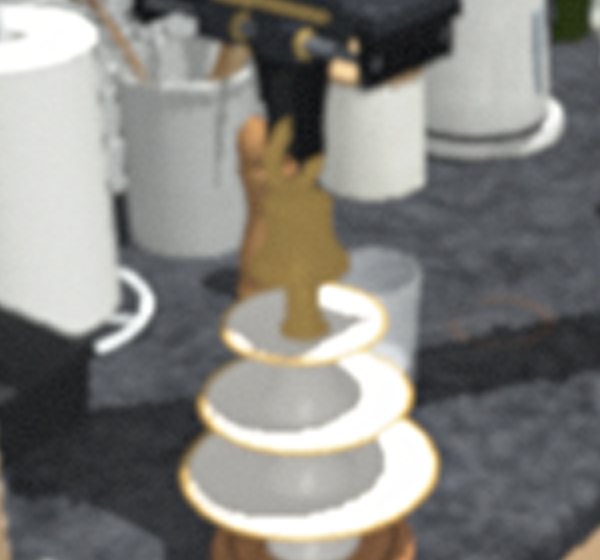

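View pics/c13_side.png

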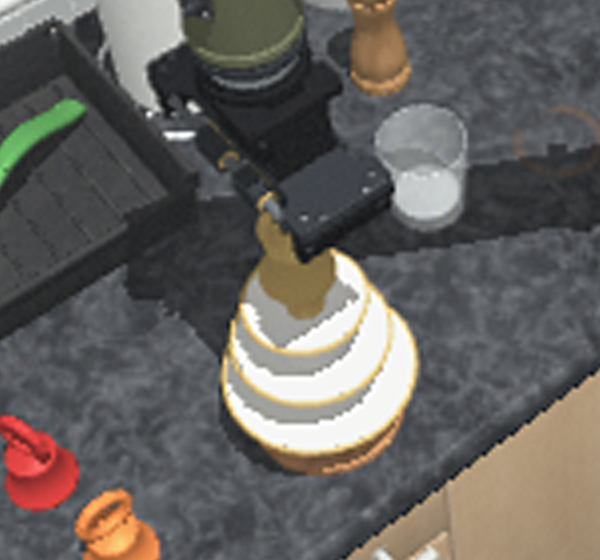

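>>> {"op": "carry_out", "data": {
  "targets": [
    [[0, 6, 0], [0, 0, 0]],
    [[0, 6, 0], [0, 0, 0]],
    [[0, 5, 0], [0, 0, 0]],
    [[0, 5, 0], [0, 0, 0]],
    [[0, 0, 0], [0, 0, 0]]
  ]
}}

```text
time_s: 38.85
tool_pos: [0.4287, 0.3877, 0.2623]
tool_rot: [-90.2, 0.3, 0.1]
force: [0.3, -0.3, -1.4]
grip_width: 0.0087
```

>>> {"op": "carry_out", "data": {
  "targets": [
    [[0, 4, 0], [0, 0, 0]],
    [[0, 4, 0], [0, 0, 0]],
    [[0, 4, 0], [0, 0, 0]],
    [[0, 0, 0], [0, 0, 0]]
  ]
}}

```text
time_s: 39.25
tool_pos: [0.4288, 0.3878, 0.2507]
tool_rot: [-90.2, 0.2, 0.1]
force: [0.3, -1.5, -1.8]
grip_width: 0.0088
```

>>> {"op": "carry_out", "data": {
  "targets": [
    [[0, 2, 0], [0, 0, 0]],
    [[0, 1, 0], [0, 0, 0]],
    [[0, 1, 0], [0, 0, 0]],
    [[0, 0, 0], [0, 0, 0]],
    [[0, 0, 0], [0, 0, 0]]
  ]
}}

```text
time_s: 39.75
tool_pos: [0.4289, 0.3881, 0.2474]
tool_rot: [-90.2, 0.2, 0.1]
force: [0.2, -0.0, -1.2]
grip_width: 0.0086
```

>>> {"op": "carry_out", "data": {
  "targets": [
    [[0, 1, 0], [0, 0, 0]],
    [[0, 1, 0], [0, 0, 0]],
    [[0, 0, 0], [0, 0, 0]]
  ]
}}

```text
time_s: 40.05
tool_pos: [0.4289, 0.388, 0.2451]
tool_rot: [-90.2, 0.2, 0.1]
force: [0.1, -0.6, -0.8]
grip_width: 0.0085
```

>>> {"op": "carry_out", "data": {
  "targets": [
    [[0, 1, 0], [0, 0, 0]],
    [[0, 0, 0], [0, 0, 0]],
    [[0, 0, 0], [0, 0, 0]]
  ]
}}

```text
time_s: 40.35
tool_pos: [0.4288, 0.3881, 0.2443]
tool_rot: [-90.2, 0.2, 0.1]
force: [-0.2, -0.2, -1.3]
grip_width: 0.009
```

>>> {"op": "carry_out", "data": {
  "targets": [
    [[0, 1, 0], [0, 0, 0]],
    [[0, 0, 0], [0, 0, 0]],
    [[0, 0, 0], [0, 0, 0]]
  ]
}}

```text
time_s: 40.65
tool_pos: [0.4288, 0.3881, 0.2433]
tool_rot: [-90.2, 0.2, 0.1]
force: [-0.4, 0.0, -1.4]
grip_width: 0.0091
```

>>> {"op": "carry_out", "data": {
  "targets": [
    [[0, 1, 0], [0, 0, 0]],
    [[0, 0, 0], [0, 0, 0]],
    [[0, 0, 0], [0, 0, 0]]
  ]
}}

```text
time_s: 40.95
tool_pos: [0.429, 0.3882, 0.2426]
tool_rot: [-90.2, 0.2, 0.1]
force: [0.0, -1.0, -0.2]
grip_width: 0.0088
```

>>> {"op": "carry_out", "data": {
  "targets": [
    [[0, 1, 0], [0, 0, 0]],
    [[0, 0, 0], [0, 0, 0]],
    [[0, 0, 0], [0, 0, 0]]
  ]
}}

```text
time_s: 41.25
tool_pos: [0.4291, 0.3885, 0.242]
tool_rot: [-90.1, 0.2, 0.1]
force: [0.1, 0.1, 4.4]
grip_width: 0.0087
```

```bash
python3 pic.py c14 .18
```

```text
41.25 [429.1 388.5 242. ] [-9.014e+01  1.600e-01  8.000e-02] [0.1 0.1 4.4] [-0.06 -0.09 -0.04]
41.3 [429.1 388.5 241.9] [-9.014e+01  1.600e-01  8.000e-02] [ 0.  -0.6  5.5] [ 0.02 -0.13 -0.03]
```

View pics/c14_scene.png

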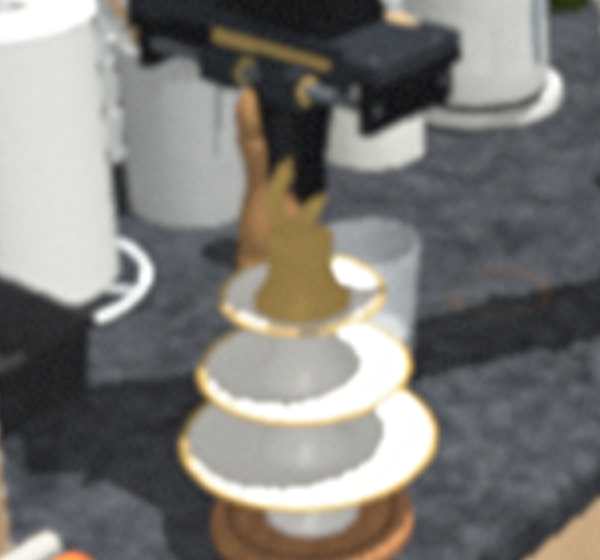

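>>> {"op": "carry_out", "data": {
  "targets": [
    [[0, -1, 0], [0, 0, 0]],
    [[0, 0, 0], [0, 0, 0]],
    [[0, 0, 0], [0, 0, 0]],
    [[0, 0, 0], [0, 0, 0]],
    [[0, -5, 0], [0, 0, 0]],
    [[0, -15, 0], [0, 0, 0]],
    [[0, -20, 0], [0, 0, 0]],
    [[0, -20, 0], [0, 0, 0]],
    [[0, -15, 0], [0, 0, 0]],
    [[0, -5, 0], [0, 0, 0]],
    [[0, 0, 0], [0, 0, 0]]
  ],
  "jaw": 0.5
}}

```text
time_s: 42.45
tool_pos: [0.4293, 0.3888, 0.3232]
tool_rot: [-90.1, 0.2, 0.1]
force: [0.4, -0.4, 0.2]
grip_width: 0.0435
```

```bash
python3 pic.py c15 .15; python3 -c "
from h import *
print(env.get_obs()['qpos'].round(1))"
```

```text
42.45 [429.3 388.8 323.2] [-9.013e+01  1.500e-01  8.000e-02] [ 0.4 -0.4  0.2] [-0.01 -0.11 -0.04]
42.5 [429.2 388.3 322.3] [-9.019e+01  2.000e-01  8.000e-02] [-0.4 -0.5 -1.1] [-0.06 -0.07 -0.02]
[ 11.   21.  -72.   82.3  19.8  91.2 -59.4]
```

View pics/c15_scene.png

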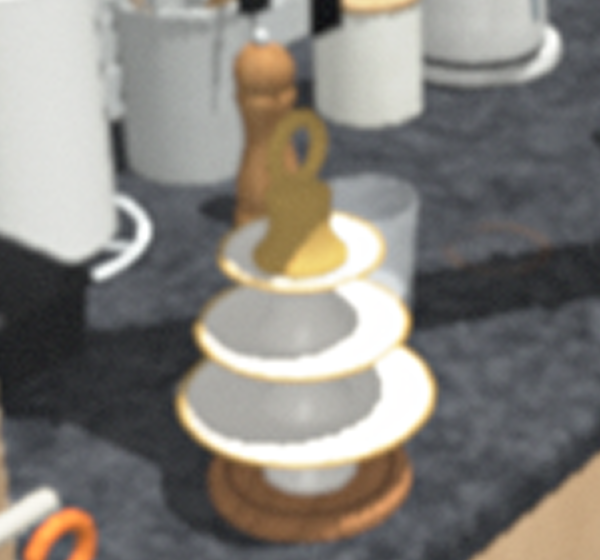

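View pics/c15_side.png

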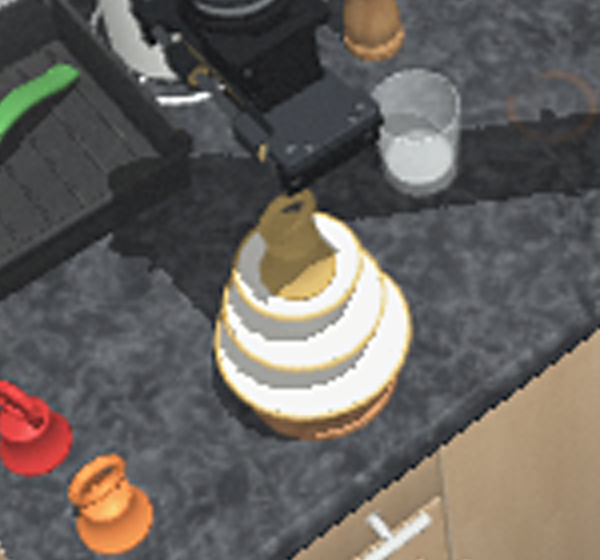

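>>> {"op": "carry_out", "data": {
  "targets": [
    [[0, -5, -15], [0, 0, 0]],
    [[0, 0, -30], [0, 0, 0]],
    [[0, 0, -30], [0, 0, 0]],
    [[0, 0, -30], [0, 0, 0]],
    [[0, 0, -15], [0, 0, 0]],
    [[0, 0, 0], [0, 0, 0]],
    [[0, 0, 0], [0, 0, 0]]
  ]
}}

```text
time_s: 43.25
tool_pos: [0.4293, 0.2682, 0.3273]
tool_rot: [-90.2, 0.2, 0.0]
force: [0.0, 0.7, -0.5]
grip_width: 0.0438
```

Run:
```python
from fit import *
import pickle
D=pickle.load(open('D.pkl','rb'))
E={}
o=env.get_obs();print(o['time_s'],(o['tool_pos']*1000).round(1),o['force'].round(1))
I={c:env.read_camera(c) for c in('scene','side')}
for c in I:
    O=cv2.resize(I[c],None,fx=3,fy=3,interpolation=cv2.INTER_CUBIC)
    for l,z,x,y in (('stand_base',0,.428,.3875),('large_plate',.016,.428,.3875),('medium_plate',.068,.428,.3875),('small_plate',.12,.428,.3875),('ring_handle',.172,.428,.3875)):
        dx,dy=((-.0024,.0044) if c=='scene' else (.0018,-.0007))
        m=(cv2.resize(render(c,l,[x+dx,y+dy,z],np.pi/2),None,fx=3,fy=3)>.5).astype(np.uint8)
        cv2.drawContours(O,cv2.findContours(m,cv2.RETR_EXTERNAL,cv2.CHAIN_APPROX_NONE)[0],-1,(0,255,0),1)
    u=(proj(c,np.array([[.428,.388,.13]]))[0]*3).astype(int); save('f_'+c,O[max(0,u[1]-250):u[1]+250,max(0,u[0]-300):u[0]+300])
    save('full_'+c,I[c])
    for l in('salt_shaker','tumbler','teaspoon'):
        print(c,l,D[l,c][0]['xy'],[ (d['xy'],round(d['p'],2)) for d in env.outline_of(c,l)][:2])
```

```text
43.25 [429.3 268.2 327.3] [ 0.   0.7 -0.5]
scene salt_shaker [303.2, 175.0] [([304.3, 175.5], 0.5)]
scene tumbler [236.0, 211.3] [([246.8, 202.9], 0.71)]
scene teaspoon [318.3, 166.3] [([317.4, 169.4], 0.53)]
side salt_shaker [310.2, 163.7] [([309.8, 165.7], 0.76)]
side tumbler [236.2, 207.4] [([234.8, 206.3], 0.88)]
side teaspoon [337.1, 144.2] []
```

View pics/f_scene.png

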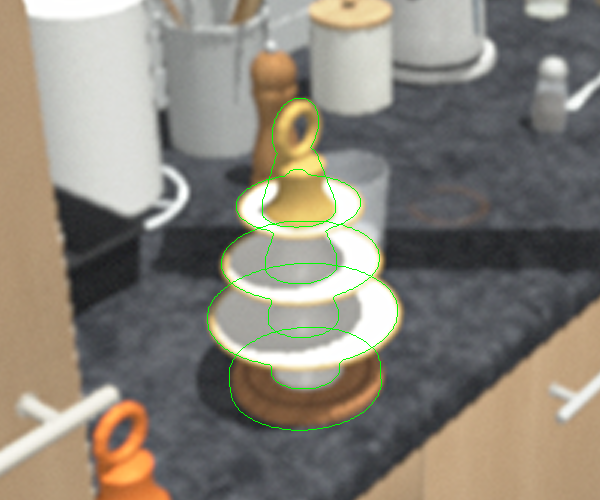

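View pics/f_side.png

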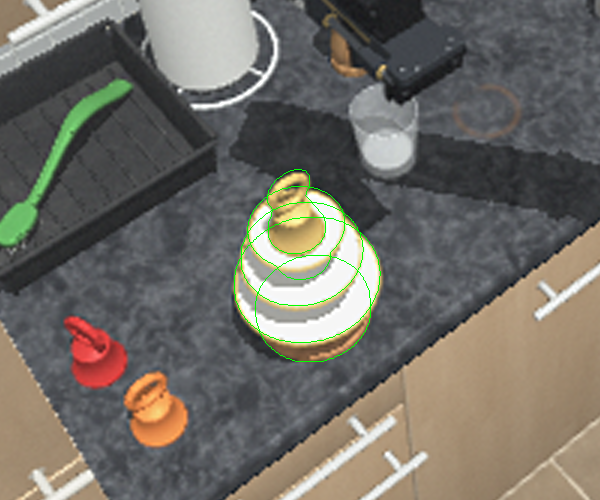

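View pics/full_side.png

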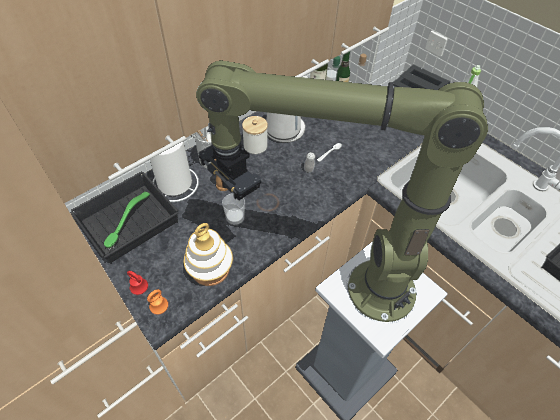

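```bash
python3 -c "
from h import *
print(env.sign_off()); o=env.get_obs(); print(o['time_s'],o['force'])"
```

```text
the job is handed in; nothing more can be done
None
the job is handed in; nothing more can be done
```

I built the cake stand on its base where the base stood: large, medium and small plate, then the brass ring handle on top. I let go and moved the gripper clear. The job was handed in at about 43 s of the 125 s allowed.

**Seating:** Each part was lowered until the wrist force showed its weight was carried. The small plate came to rest 52 mm above the medium one, as it should. In the last scene and side pictures the stand matches the outline of a level, fully seated stack. The base is still where it was first measured, within a few mm.

**Bystanders:**
- **Salt shaker:** still in its place in both views.
- **Glass:** unmoved in the side view. In the scene view the stand now hides part of it, so its reported position there shifted.
- **Teaspoon:** found unmoved in the scene view. The network missed it in the last side view, but it is visible there in its place.
- **Orange and red look-alikes:** I did not touch them.

**Checks that failed or disagreed:**
- The cameras differed by 2–5 mm, so I worked relative to the wrist camera.
- One network look at the seated small plate failed. I checked it by eye with an overlay instead.
- On the way in with the handle, the arm stopped about 20 mm short of the stand, with joint 3 at -72° (its limit is -79°). A slower move made up the difference.

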